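# Change over the autosampler bed

## Task

Change over the sampler: first lift the guard panel out of its groove and lean it at a slant on the stand, foot centred on the ledge behind the lip and its upper part resting back against the backrest. Then, in any order, seat every vial tray flat and fully down in a pocket of its own in the bed and put every small carton into the open drawer; when all that is done, push the drawer fully shut. Leave the guard leaning on the stand, and do not knock over or push aside the bottle or the jar.

Things in the scene. Friction and masses are not known exactly. Their poses are not given: they have to be found in the camera images.
- guard: loose flat guard panel, grey plastic with a paler field on both faces, 10 thick (its x) x 170 wide (its y) x 140 tall (its z), about 0.3 kg, the same either way round. Origin: middle of its lower edge. It starts upright in the groove across the front of the bed; its top edge is free to grip.
- guard_top (a point): middle of the guard's top edge, 140 above its origin along its z
- bed: fixed grey and metal sampler bed, 246 wide (y), 142 deep; its front (-x side) faces the robot. Origin: on the table under the middle pocket's centre. Three pockets side by side along y. Across the front is the guard's groove: centre line at x = -70.5, 13 wide, floor 8 above the table, its two ribs 33 above the table and 190 long; the guard's foot stands in it, centred. The guard stands in the way of a hand working over the pockets.
- pocket0 (a point): centre of the floor of pocket 0 of the bed (y = -76 in the bed's frame); floor 8 above the table, walls 12 deep (to 20 above the table), 94 long (bed's x) x 60 wide (bed's y), for one tray either way round; walls between pockets are 16 wide
- pocket1 (a point): centre of the floor of pocket 1 of the bed (y = 0 in the bed's frame); floor 8 above the table, walls 12 deep (to 20 above the table), 94 long (bed's x) x 60 wide (bed's y), for one tray either way round; walls between pockets are 16 wide
- pocket2 (a point): centre of the floor of pocket 2 of the bed (y = 76 in the bed's frame); floor 8 above the table, walls 12 deep (to 20 above the table), 94 long (bed's x) x 60 wide (bed's y), for one tray either way round; walls between pockets are 16 wide
- stand: fixed dark steel leaning stand 190 wide (its y). Origin: on the table below the ledge area; floor 8 thick. Front lip at x = -45 to -37, top 22 above the table. The backrest's front face starts at x = -10 on the floor and slopes away to +x, 20 degrees from upright, 95 long; its top is at x = +22, 97 above the table. The foot of the guard belongs on the floor between the lip and the backrest (x = -37 to -10), the guard's top leaning to +x.
- tray_a: loose white vial tray with two rows of four short blue-capped vials, about 0.2 kg; block 90 long (its x) x 56 wide (its y) x 28 high, vials up to 42 high, and along the middle a carrying web 60 long (x) x 12 thick (y) rising to 82 high, gripped from above across its 12 mm. Origin: centre of the underside. May be absent.
- tray_b: loose white vial tray with two rows of four short blue-capped vials, about 0.2 kg; block 90 long (its x) x 56 wide (its y) x 28 high, vials up to 42 high, and along the middle a carrying web 60 long (x) x 12 thick (y) rising to 82 high, gripped from above across its 12 mm. Origin: centre of the underside. May be absent.
- tray_c: loose white vial tray with two rows of four short blue-capped vials, about 0.2 kg; block 90 long (its x) x 56 wide (its y) x 28 high, vials up to 42 high, and along the middle a carrying web 60 long (x) x 12 thick (y) rising to 82 high, gripped from above across its 12 mm. Origin: centre of the underside. May be absent.
- carton_a: loose cardboard carton with a paper band, 32 (its x) x 46 (its y) x 48 high, about 60 g. Origin: centre of the underside. Starts on the table.
- carton_b: loose cardboard carton with a paper band, 32 (its x) x 46 (its y) x 48 high, about 60 g. Origin: centre of the underside. Starts on the table.
- cab_drawer0 (a joint): opening of the only drawer of the low white cabinet, in m: 0 shut, starts between 0.105 and 0.13 open, can go to 0.133; slides freely (about 1 N), stays where it is left, and is pushed shut towards the cabinet's +x. The cabinet is 90 high, 200 deep and 210 wide.
- drawer_floor (a point): centre of the drawer's inner floor (moves with the drawer), 22 above the table; inside 155 along x and 168 along y, walls rising 46 from the floor. Its x axis points into the cabinet. The front panel rises to 78 above the table. The cabinet's top (underside 78, top 90 above the table) covers all of the drawer beyond x = -0.083 + opening in this frame, so that only the part in front of it (x from -0.077 on) is open from above.
- cab_drawer0_handle (a point): middle of the drawer's bar handle (about 105 long along y), 52 above the table, 35 out from the drawer's front panel (whose face is at -98.5 in the drawer's x)
- bottle: bystander: amber bottle with white cap, 64 across, 150 tall; origin under its centre. Leave it alone.
- jar: bystander: glass jar 56 across, 70 tall; origin under its centre. Leave it alone.
Things that resemble listed ones, but are neither listed nor needed, are in the scene too. What is shaped like the carton_a but orange or turquoise is not meant.

How it is judged:
By the outcome, as a careful person would: the job done as asked, in the order asked, and still so for the second after the job is handed in, with the robot touching nothing.
Of tray_a, tray_b, tray_c only 2 to 3 are there at a start; the rules pass over those that are not, and their reading is None.
At some moment in a run one of tray_a, tray_b, tray_c, carton_a, carton_b may be knocked a few centimetres aside while the robot is not near it.
It also fails if it takes over 210 s, if anything falls off the work surface, if the arm or the gripper's body presses on something with over 40 N, if the wrist force passes 120 N, or if a joint passes its speed limit or range.

## Robot

A 7-joint arm with a two-finger parallel gripper is mounted at the origin on the work surface. World frame = base frame: x ahead of the robot, y to its left, z up, the work surface at z = 0. Lengths are in mm, angles in rad, forces in N, time in s.
With the tool pointing down it reaches from about 425 to 875 mm from the base axis. Payload 4.7 kg.
Tool frame: the origin (TCP) lies midway between the tips of the shut fingers; the grasp point (between the pads) lies 19 mm behind it (ctrl.pinch_z is the distance from the TCP to the grasp point, in mm); z points along the fingers, y is the direction in which the jaws open and shut (so a half turn about z gives the same grasp; the last joint's range is limited). The gripper opens to 87 mm and grips with 3 to 60 N. Pads are 19 mm wide; open, the fingers measure 117 mm over their backs; the gripper's body (75 mm by 190 mm) begins 51 mm behind the grasp point.
Start: joints at [1.295, 0.321, -0.07, 1.45, 0.023, 1.371, -0.057], TCP at [185.724, -622.922, 222.587] pointing down, gripper open.
Joint ranges: [-2.86, 2.86], [-0.3, 2.09], [-1.38, 1.24], [0.06, 2.45], [-1.56, 4.7], [0.09, 2.05], [-2.69, 2.69]. Speed limits (rad/s): [2.57, 2.57, 3.14, 3.14, 3.14, 3.14, 3.14].

## Interface

Orientations are given as [roll, pitch, yaw] about the fixed x, y, z axes, in that order (R = Rz(yaw) Ry(pitch) Rx(roll)).
In Python, from rig import observe, vision, ticket, ctrl gives the robot as it stands.
- The arm moves only by the tool arm_command, never from a script. Its argument "commands" is text: rows parted by semicolons, each of 7 numbers parted by spaces: the shift along the tool's x, y, z in m, then the turn, a rotation vector about the tool's x, y, z in rad, then the opening, from 0 (shut) to 1 (fully open). A call has 1 to 20 rows; each row is the pose to reach, as a shift and turn from the pose commanded when the call began, along the tool's axes at that moment; what a row does not reach only later rows make up. A row lasts 1/12 s, in which the tool goes at most 41.7 mm and 7.16 degrees, less where a joint would pass 70% of its speed; a pose out of reach is approached as far as the arm can. A call with a gripper value outside its range is refused whole. The fingers move at their own pace and stop on an object; "squeeze" is the grip in N (left out, the last holds). Time passes only in rows, so rows that repeat a pose let the fingers close. It gives the time, the measured TCP pose, the force and the opening at its end, in the units of the state.
- observe(): the state, without advancing time (a new reading comes with each control period).
- vision.grab_frame(name): name is "side" or "top" or "wrist"; returns a dict with "frame" (384x512x3 uint8, red, green, blue), "range_z" (384x512 float32, mm along the optical axis (not along the pixel's ray), 0 where there is no reading), "K" (3x3 intrinsics, pixels), "rvec" (rotation vector, rad) and "tvec" (3), from world to camera coordinates, as OpenCV has them; the wrist camera has in their place "tool_from_camera" (4x4, takes a point from camera to tool coordinates, whose origin is the TCP and whose axes are the flange's). Camera axes: x right, y down, z forward; pixel columns grow to the right and rows downward; lengths in mm; the calibration is good to about 2 mm. A picture is of the moment at which its call begins: read the wrist's pose just before it.
- ticket.finish_job(): hands the job in, once; it reports no verdict.
The state is a dict: "time_s": time; "qpos": joint angles; "joint_vel": joint speeds; "effort": joint torques, N m; "tool_pos": TCP position; "ee_rot": TCP orientation; "force": force on the tool from outside, world axes, zero at the start; "wrist_torque": the same for the moment, N m; "width": finger opening in mm.
Only numpy, scipy, OpenCV 4.12 (cv2) and the standard library are available. Lean on these libraries where they do the work, as an engineer would, in place of code of your own. Each camera call takes 0.05 s, during which the arm holds its last target.

## Working session

There is one attempt and no reset: what is moved stays moved. The work goes in short steps, Python scripts to look and compute and a tool call to move; the robot and the scene stay as the last step left them, time stands still between calls to the robot, and variables do not carry over. Pictures are saved under pics/ and viewed, and the job is handed in when it is done.

Besides the shell and the picture viewer there is one more tool, called as name(argument=value, ...) on one line, values as JSON. arm_command: Moves the arm, as the interface text tells. Its arguments: {"type":"object","properties":{"commands":{"type":"string"},"squeeze":{"type":"number"}},"required":["commands"]}

```bash
ls; mkdir -p pics
python3 - <<'E'
from rig import observe, vision, ticket, ctrl
import cv2,numpy as np
print(observe(), ctrl.pinch_z)
for n in ["side","top","wrist"]:
    f=vision.grab_frame(n); cv2.imwrite(f"pics/{n}0.png",f["frame"][:,:,::-1])
    np.savez(f"pics/{n}0.npz",**f)
    print(n,f["K"].tolist(), f.get("rvec"),f.get("tvec"),f.get("tool_from_camera"))
E
```

```text
pics
{'time_s': 0.0, 'qpos': array([ 1.29511417,  0.32184313, -0.070101  ,  1.45168153,  0.02260816,
        1.37076999, -0.0569024 ]), 'joint_vel': array([-0.00079951, -0.00086766, -0.00241196, -0.00059616, -0.00067072,
        0.0007987 ,  0.00062858]), 'effort': array([ 2.54033494e-04, -4.91289926e+01, -4.03766893e-01, -3.12532067e+01,
       -6.41038315e-02,  4.36805247e-02,  1.26536056e-04]), 'tool_pos': array([ 185.53581928, -622.38536494,  221.44527948]), 'ee_rot': array([-3.13968069e+00,  9.98724174e-05,  2.89827632e-01]), 'force': array([-0.50914593, -0.04632277, -0.39252164]), 'wrist_torque': array([-0.00631644, -0.02775123, -0.00721727]), 'width': 87.29004488571219} 18.700000000000003
side [[349.3787848819132, 0.0, 252.92227497493178], [0.0, 349.3787848819132, 192.94281507205562], [0.0, 0.0, 1.0]] [ 0.59303771 -2.75511403  1.00850271] [437.1748061  207.07164835 950.43947785] None
top [[461.33239228535615, 0.0, 248.86246580476165], [0.0, 461.33239228535615, 205.27995919715536], [0.0, 0.0, 1.0]] [ 2.17589787 -2.15189585  0.11533683] [  37.34591426  511.52010426 1401.13680728] None
wrist [[283.7106674492568, 0.0, 251.442844941805], [0.0, 283.7106674492568, 190.1435538428036], [0.0, 0.0, 1.0]] None None [[ 1.04925808e-03 -9.60450752e-01 -2.78447932e-01  7.53226534e+01]
 [ 9.99999082e-01  1.24635258e-03 -5.30810748e-04 -8.30602098e-01]
 [ 8.56861882e-04 -2.78447120e-01  9.60451179e-01 -1.61968583e+02]
 [ 0.00000000e+00  0.00000000e+00  0.00000000e+00  1.00000000e+00]]
```

View pics/side0.png

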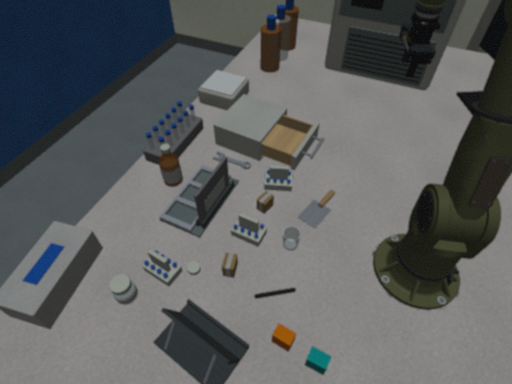

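View pics/top0.png

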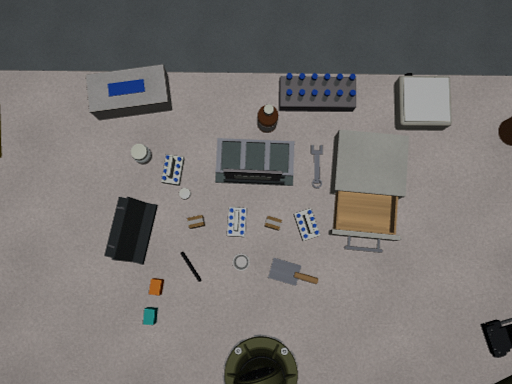

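View pics/wrist0.png

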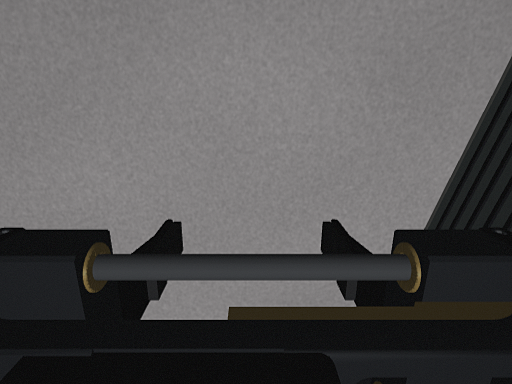

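```bash
cat > h.py <<'E'
import numpy as np, cv2
from scipy.spatial.transform import Rotation as Ro
from rig import observe, vision, ticket, ctrl
def pts(f):
    z=f["range_z"]; K=f["K"]; v,u=np.mgrid[:z.shape[0],:z.shape[1]]
    c=np.stack([(u-K[0,2])/K[0,0]*z,(v-K[1,2])/K[1,1]*z,z],-1).astype(float)
    if "rvec" in f:
        R=cv2.Rodrigues(f["rvec"])[0]; p=(c-np.asarray(f["tvec"]).ravel())@R
    else:
        s=f["pose"]; T=f["tool_from_camera"]; t=c@T[:3,:3].T+T[:3,3]
        p=t@Ro.from_euler('xyz',s[1]).as_matrix().T+s[0]
    p[z<=0]=np.nan
    return p
def grab(n,save=None):
    s=observe(); f=vision.grab_frame(n); f["pose"]=(s["tool_pos"],s["ee_rot"])
    if save: cv2.imwrite(f"pics/{save}.png",f["frame"][:,:,::-1])
    return f
def tool():
    s=observe(); return s["tool_pos"],Ro.from_euler('xyz',s["ee_rot"])
def rel(target,rpy):
    """shift (m) in tool axes and rotvec to reach target"""
    p,R=tool(); d=R.inv().apply(np.array(target)-p)/1000
    r=(R.inv()*Ro.from_euler('xyz',rpy)).as_rotvec()
    return d.round(4),r.round(4)
def ray(f,uv,zp):
    R=cv2.Rodrigues(f["rvec"])[0]; K=f["K"]
    d=np.linalg.inv(K)@np.array([uv[0],uv[1],1.]); d=R.T@d; o=-R.T@np.asarray(f["tvec"]).ravel()
    return o+d*(zp-o[2])/d[2]
E
python3 - <<'E'
from h import *
f=dict(np.load("pics/top0.npz")); P=pts(f)
R=cv2.Rodrigues(f["rvec"])[0]; print("cam",-R.T@f["tvec"])
for n,(u,v) in dict(trayL=(173,169),trayM=(237,221),trayR=(307,224),c1=(196,222),c2=(273,223),stand=(131,230),base=(250,384-20),table=(220,320),dr=(367,212),cab=(370,160)).items(): print(n,P[v,u].round(0))
img=cv2.resize(f["frame"][100:300,95:425,::-1],None,fx=2.4,fy=2.4,interpolation=cv2.INTER_CUBIC); cv2.imwrite("pics/topcrop.png",img)
# height map ortho 2mm/px x 250..800 , y -450..450
z=P[...,2]; 
H=np.zeros((300,470));
ok=np.isfinite(z); i=((850-P[...,0])/2).astype(int,copy=False) if 0 else None
print(np.nanpercentile(z,[1,50,99]))
hm=np.clip(z/160*255,0,255); hm[~ok]=0
img=cv2.resize(cv2.applyColorMap(hm.astype(np.uint8)[100:300,95:425],cv2.COLORMAP_JET),None,fx=2.4,fy=2.4,interpolation=cv2.INTER_NEAREST); cv2.imwrite("pics/tophm.png",img)
E
```

```text
cam [ 355.29632972   38.24288302 1448.63172928]
trayL [621. 280.  38.]
trayM [458.  78.  80.]
trayR [ 451. -131.   78.]
c1 [456. 203.  46.]
c2 [456. -31.  47.]
stand [429. 398.  58.]
base [ 57.  35. 126.]
table [158. 128.  -1.]
dr [ 495. -323.   24.]
cab [ 644. -318.   92.]
[-7.59524929e+02  8.84908734e-02  1.50459069e+02]
```

View pics/topcrop.png

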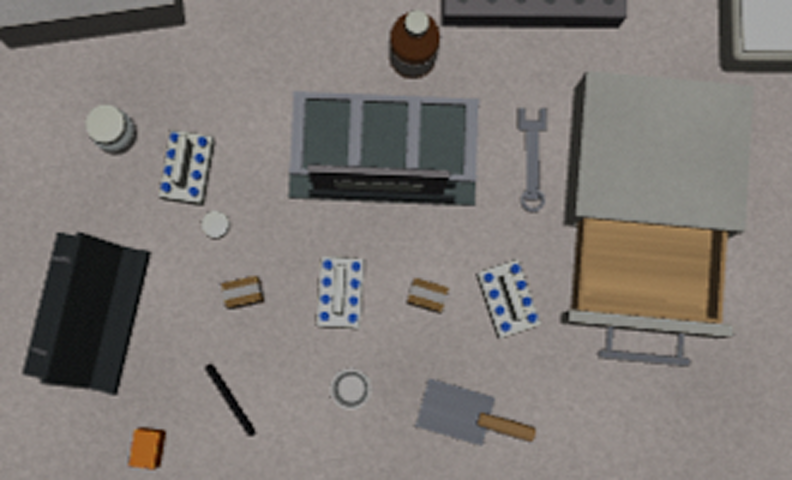

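View pics/tophm.png

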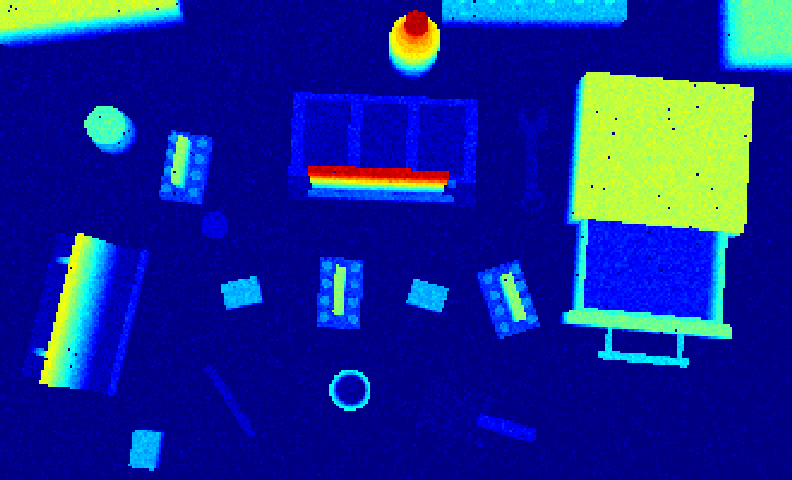

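```bash
cat > loc.py <<'E'
from h import *
def cl(P,lo,hi,box=None):
    """components with z in lo..hi"""
    z=P[...,2]; m=((z>lo)&(z<hi)).astype(np.uint8)
    n,L,st,c=cv2.connectedComponentsWithStats(m,connectivity=8)
    out=[]
    for i in range(1,n):
        if st[i,4]<12: continue
        q=P[L==i]; 
        r=cv2.minAreaRect(q[:,:2].astype(np.float32))
        out.append((r,st[i],np.median(q,axis=0)))
    return out
if __name__=="__main__":
    f=grab("top"); P=pts(f); P[(P[...,0]<300)|(P[...,0]>800)|(abs(P[...,1])>520)]=np.nan
    for lo,hi in ((35,58),(60,88),(88,110),(140,160)):
        print(lo,hi)
        for r,s,c in cl(P,lo,hi): print(' c',np.round(r[0]),'size',np.round(r[1]),'ang',round(r[2],1),'px',s[:4],s[4],'med',c.round(0))
E
python3 loc.py
```

```text
35 58
 c [799. 431.] size [ 2. 27.] ang 3.3 px [122 111   9   3] 17 med [799. 433.  46.]
 c [791. 483.] size [ 4. 71.] ang 8.2 px [ 97 112  24   5] 59 med [791. 484.  48.]
 c [ 765. -460.] size [110.  34.] ang 68.4 px [396 114  35  15] 105 med [ 761. -449.   47.]
 c [756. -12.] size [17. 56.] ang 4.3 px [258 123  19   8] 38 med [751. -11.  45.]
 c [ 652. -218.] size [  2. 127.] ang 85.3 px [332 141   4  41] 53 med [ 639. -218.   46.]
 c [662. 375.] size [35. 53.] ang 48.2 px [133 146  17  17] 69 med [653. 365.  44.]
 c [658. 299.] size [8. 9.] ang 37.3 px [165 155   4   5] 12 med [657. 299.  42.]
 c [652. 263.] size [10. 12.] ang 70.4 px [177 157   4   5] 15 med [652. 263.  43.]
 c [616. 275.] size [20. 54.] ang 73.2 px [168 161  12  18] 46 med [626. 278.  43.]
 c [637. 302.] size [12.  9.] ang 45.6 px [164 162   4   5] 12 med [637. 302.  43.]
 c [609. 269.] size [10. 12.] ang 36.6 px [174 171   6   4] 16 med [609. 269.  42.]
 c [593. 308.] size [10.  9.] ang 1.9 px [162 176   4   4] 14 med [592. 307.  42.]
 c [592. 114.] size [16. 10.] ang 65.1 px [223 177   6   5] 12 med [591. 113.
[... 4449 characters left out ...]
110
 c [795. 480.] size [13. 80.] ang 3.8 px [ 93 107  27   5] 80 med [795. 491.  92.]
 c [773.  -9.] size [61. 51.] ang 87.9 px [257 107  21  19] 173 med [765.  -6. 101.]
 c [ 637. -322.] size [211. 186.] ang 85.2 px [334 130  75  67] 3281 med [ 636. -321.   91.]
 c [592.  48.] size [139.   2.] ang 88.1 px [224 174  48   4] 62 med [592.  46. 100.]
 c [590. -38.] size [22.  2.] ang 86.6 px [273 176   8   2] 12 med [590. -39.  99.]
 c [433. 419.] size [ 15. 188.] ang 77.8 px [111 197  21  63] 289 med [429. 418.  95.]
140 160
 c [779.  -9.] size [27. 28.] ang 71.8 px [263 104  10  11] 85 med [778. -10. 151.]
 c [596.  35.] size [167.  11.] ang 88.2 px [223 169  59   6] 212 med [596.  35. 148.]
```

Run:
```python
from h import *
f=dict(np.load("pics/top0.npz")); P=pts(f)
# stand
q=P[np.isfinite(P[...,2])&(abs(P[...,0]-435)<130)&(abs(P[...,1]-385)<80)]
z=q[:,2]
m=(z>55)&(z<85)
A=np.c_[q[m],np.ones(m.sum())]
# slope plane fit: y = a x + b z + c
for lo,hi in((25,85),(40,80)):
    m=(z>lo)&(z<hi); r=None; k=np.ones(m.sum(),bool); Q=q[m]
    for _ in range(4):
        c=np.linalg.lstsq(np.c_[Q[k][:,0],Q[k][:,2],np.ones(k.sum())],Q[k][:,1],rcond=None)[0]
        e=Q[:,1]-(Q[:,0]*c[0]+Q[:,2]*c[1]+c[2]); k=abs(e)<4
    th=np.arctan2(1,-c[0]); print(lo,hi,c,'stand x dir deg',np.degrees(th),'tilt',np.degrees(np.arctan(c[1]*np.sin(th))),k.sum(), 'xy mean',Q[k].mean(0))
th=np.radians(77.9); ex=np.array([np.cos(th),np.sin(th)]); ey=np.array([-ex[1],ex[0]])
s=q[:,:2]@ex; t=q[:,:2]@ey
for lo,hi in((90,105),(40,80),(16,30),(5,12)):
    m=(z>lo)&(z<hi)&(s>400)&(s<530); print(lo,hi,'s',np.percentile(s[m],[0,2,25,50,75,98,100]).round(1),'t',np.percentile(t[m],[0,1,50,99,100]).round(1),m.sum())
# profile
m=(abs(t-np.median(t[(z>90)]))<60)
for a in range(420,525,4):
    w=m&(s>=a)&(s<a+4)
    if w.sum(): print(a,z[w].round(0).min(),np.median(z[w]).round(1),z[w].max().round(0))
```

```text
25 85 [-2.03761843e-01  3.69453418e-01  4.69589538e+02] stand x dir deg 78.4829704531134 tilt 19.90099675419205 752 xy mean [428.10264341 402.95376018  55.75937109]
40 80 [-2.04089091e-01  3.66103853e-01  4.69936372e+02] stand x dir deg 78.46496911996869 tilt 19.73339335467037 498 xy mean [429.52732131 404.37190311  60.40227822]
90 105 s [493.7 494.5 497.6 499.9 503.1 506.3 507.2] t [-428.9 -427.9 -332.8 -242.3 -240.7] 250
40 80 s [474.5 476.9 481.9 485.7 489.5 520.4 529.6] t [-429.6 -427.7 -334.4 -242.9 -240.8] 541
16 30 s [429.8 430.7 434.8 439.4 471.6 475.8 477.4] t [-430.6 -428.4 -336.3 -243.  -240.7] 351
5 12 s [400.1 405.2 444.7 454.  462.3 511.3 529.9] t [-479.6 -466.8 -341.4 -218.5 -207.7] 523
420 -7.0 1.9 7.0
424 -5.0 0.7 7.0
428 -4.0 4.8 28.0
432 -6.0 20.7 30.0
436 17.0 22.7 31.0
440 6.0 11.6 21.0
444 2.0 8.5 15.0
448 3.0 9.6 14.0
452 2.0 8.3 18.0
456 2.0 8.8 17.0
460 4.0 7.9 15.0
464 1.0 9.6 23.0
468 2.0 16.2 32.0
472 10.0 29.1 43.0
476 18.0 40.8 58.0
480 36.0 51.6 68.0
484 49.0 62.3 76.0
488 62.0 73.0 83.0
492 69.0 83.4 98.0
496 80.0 94.8 103.0
500 92.0 96.8 103.0
504 87.0 95.0 100.0
512 68.0 69.0 70.0
516 68.0 68.3 68.0
520 52.0 53.1 62.0
524 46.0 48.5 51.0
```

Run:
```python
from h import *
print(rel([596,35,240],[np.pi,0,np.radians(88.2)]))
```

```text
(array([ 0.5812, -0.5129, -0.0176]), array([-1.0000e-03, -7.0000e-04, -1.2496e+00]))
```

arm_command(commands="0.581 -0.513 -0.018 0 0 -1.25 0.6;0.581 -0.513 -0.018 0 0 -1.25 0.6;0.581 -0.513 -0.018 0 0 -1.25 0.6;0.581 -0.513 -0.018 0 0 -1.25 0.6;0.581 -0.513 -0.018 0 0 -1.25 0.6;0.581 -0.513 -0.018 0 0 -1.25 0.6;0.581 -0.513 -0.018 0 0 -1.25 0.6;0.581 -0.513 -0.018 0 0 -1.25 0.6;0.581 -0.513 -0.018 0 0 -1.25 0.6;0.581 -0.513 -0.018 0 0 -1.25 0.6;0.581 -0.513 -0.018 0 0 -1.25 0.6;0.581 -0.513 -0.018 0 0 -1.25 0.6;0.581 -0.513 -0.018 0 0 -1.25 0.6;0.581 -0.513 -0.018 0 0 -1.25 0.6;0.581 -0.513 -0.018 0 0 -1.25 0.6;0.581 -0.513 -0.018 0 0 -1.25 0.6;0.581 -0.513 -0.018 0 0 -1.25 0.6;0.581 -0.513 -0.018 0 0 -1.25 0.6;0.581 -0.513 -0.018 0 0 -1.25 0.6;0.581 -0.513 -0.018 0 0 -1.25 0.6", squeeze=25)

```text
time_s: 1.87
tool_pos: [597.1, 42.5, 240.4]
ee_rot: [3.141, -0.005, 1.549]
force: [-0.2, 0.8, 0.9]
width: 52.2
```

Run:
```python
from h import *
f=grab("wrist","w1"); P=pts(f); 
for r,s,c in __import__('loc').cl(P,140,156): print(np.round(r[0],1),np.round(r[1],1),r[2],s,c.round(1))
s=observe();print(s['tool_pos'],s['ee_rot'])
print(rel([596,35,121],[np.pi,0,np.radians(88.2)]))
```

```text
[595.5  49.1] [136.7   9.2] 88.51531982421875 [ 246  111   11  143 1460] [595.4  56.8 147.6]
[782.7  -2.7] [ 9.9 27.9] 58.3729362487793 [425 226  29  20 242] [ 7.806e+02 -4.000e-01  1.495e+02]
[596.1961819   38.78068489 240.14753796] [-3.14094848e+00 -2.43835804e-03  1.54609763e+00]
(array([-0.0041, -0.    ,  0.1191]), array([-0.0007, -0.0024,  0.0067]))
```

View pics/w1.png

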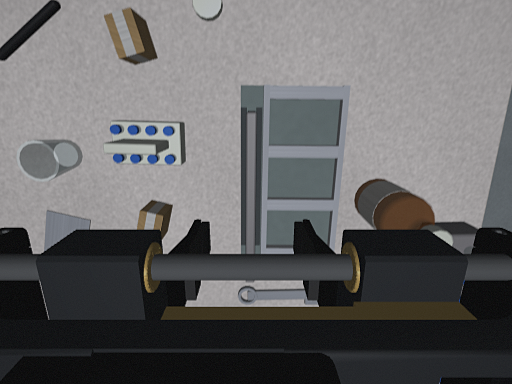

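arm_command(commands="0 0 0.03 0 0 0 0.5;0 0 0.06 0 0 0 0.5;0 0 0.09 0 0 0 0.5;0 0 0.119 0 0 0 0.5;0 0 0.119 0 0 0 0.5;0 0 0.119 0 0 0 0.5;0 0 0.119 0 0 0 0;0 0 0.119 0 0 0 0;0 0 0.119 0 0 0 0;0 0 0.119 0 0 0 0;0 0 0.119 0 0 0 0;0 0 0.119 0 0 0 0;0 0 0.119 0 0 0 0;0 0 0.119 0 0 0 0", squeeze=40)

```text
time_s: 3.08
tool_pos: [596.2, 34.7, 122.0]
ee_rot: [3.141, 0.0, 1.54]
force: [-0.2, -0.9, 2.5]
width: 9.9
```

Run:
```python
from h import *
s=observe();print(s['tool_pos'],s['ee_rot'],s['force'],s['width'])
```

```text
[596.21190559  34.72083735 122.00553981] [3.14084538e+00 1.78361187e-04 1.53983623e+00] [-0.17944522 -0.91944837  2.52372049] 9.881550668212869
```

arm_command(commands="0 0 -0.02 0 0 0 0;0 0 -0.04 0 0 0 0;0 0 -0.06 0 0 0 0;0 0 -0.09 0 0 0 0;0 0 -0.12 0 0 0 0;0 0 -0.15 0 0 0 0;0 0 -0.18 0 0 0 0;0 0 -0.18 0 0 0 0;0 0 -0.18 0 0 0 0")

```text
time_s: 3.83
tool_pos: [596.3, 35.1, 302.3]
ee_rot: [3.14, -0.0, 1.54]
force: [-0.7, 0.4, -4.9]
width: 9.6
```

```bash
cat > stand.py <<'E'
from h import *
th=np.radians(78.2); ex=np.array([np.cos(th),np.sin(th),0]); ey=np.array([-ex[1],ex[0],0]); O=np.array([427.5,395.7,0]); ez=np.array([0,0,1])
def pose(tilt,foot_x,foot_z,grip=114.,fy=0):
    """TCP pose with guard origin at foot (stand frame)"""
    a=np.radians(tilt); gz=np.sin(a)*ex+np.cos(a)*ez; gx=np.cos(a)*ex-np.sin(a)*ez
    # tool z = -gz ; tool y = gx ; tool x = y cross z
    tz=-gz; ty=gx; tx=np.cross(ty,tz); R=Ro.from_matrix(np.c_[tx,ty,tz])
    p=O+foot_x*ex+fy*ey+foot_z*ez+grip*gz
    return p,R.as_euler('xyz')
E
python3 - <<'E'
from stand import *
s=observe();print(s['tool_pos'],s['ee_rot'],s['force'],s['width'])
f=grab("wrist","w2"); grab("side","s2")
p,e=pose(23,-21,130); print(p,e,np.hypot(*p[:2]),rel(p,e))
E
```

```text
[596.32762786  35.08144517 302.25070814] [ 3.13977097e+00 -4.79009983e-05  1.54009753e+00] [-0.71140147  0.43970003 -4.89594397] 9.636122802900035
[432.31452185 418.74581621 234.93755329] [-2.74016693  0.          2.9356438 ] 601.8670155399373 (array([ 0.3791, -0.1741,  0.0648]), array([ 0.3305, -0.2819, -1.3751]))
```

View pics/s2.png

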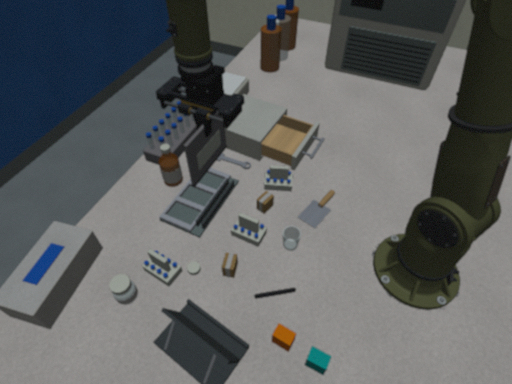

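arm_command(commands="0.379 -0.174 0.03 0.33 -0.282 -1.375 0;0.379 -0.174 0.03 0.33 -0.282 -1.375 0;0.379 -0.174 0.03 0.33 -0.282 -1.375 0;0.379 -0.174 0.03 0.33 -0.282 -1.375 0;0.379 -0.174 0.03 0.33 -0.282 -1.375 0;0.379 -0.174 0.03 0.33 -0.282 -1.375 0;0.379 -0.174 0.03 0.33 -0.282 -1.375 0;0.379 -0.174 0.03 0.33 -0.282 -1.375 0;0.379 -0.174 0.03 0.33 -0.282 -1.375 0;0.379 -0.174 0.03 0.33 -0.282 -1.375 0;0.379 -0.174 0.03 0.33 -0.282 -1.375 0;0.379 -0.174 0.03 0.33 -0.282 -1.375 0;0.379 -0.174 0.03 0.33 -0.282 -1.375 0;0.379 -0.174 0.03 0.33 -0.282 -1.375 0;0.379 -0.174 0.03 0.33 -0.282 -1.375 0;0.379 -0.174 0.03 0.33 -0.282 -1.375 0;0.379 -0.174 0.03 0.33 -0.282 -1.375 0;0.379 -0.174 0.03 0.33 -0.282 -1.375 0;0.379 -0.174 0.03 0.33 -0.282 -1.375 0;0.379 -0.174 0.03 0.33 -0.282 -1.375 0")

```text
time_s: 5.6
tool_pos: [434.0, 418.6, 271.8]
ee_rot: [-2.742, 0.004, 2.935]
force: [-0.5, -0.3, -4.3]
width: 9.6
```

Run:
```python
from stand import *
f=grab("wrist","w3"); grab("side","s3"); grab("top","t3")
s=observe();print(s['tool_pos'],s['ee_rot'],s['force'],s['width'])
p,e=pose(23,-21,130); print(p,e)
p,e=pose(23,-21,40); print(p,e,rel(p,e))
```

```text
[433.75293663 418.89282726 271.60140687] [-2.74162874  0.00395032  2.93533468] [-0.05507432 -0.42439229 -3.46614718] 9.592199848902737
[432.31452185 418.74581621 234.93755329] [-2.74016693  0.          2.9356438 ]
[432.31452185 418.74581621 144.93755329] [-2.74016693  0.          2.9356438 ] (array([0.0019, 0.0489, 0.1168]), array([ 0.0015,  0.0035, -0.0018]))
```

View pics/s3.png

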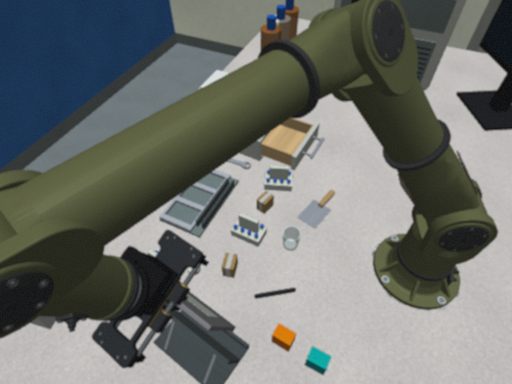

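View pics/w3.png

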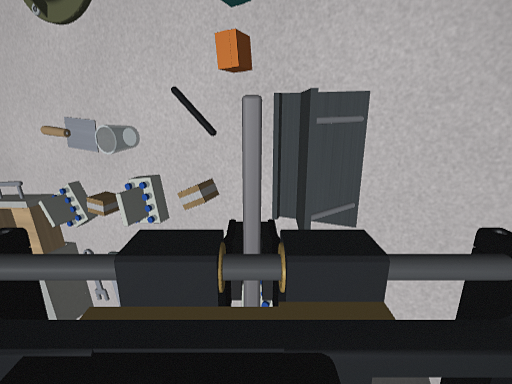

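View pics/t3.png

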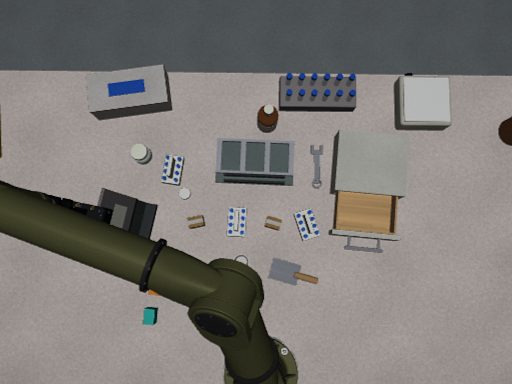

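Run:
```python
from stand import *
f=grab("wrist"); P=pts(f)
def S(q): 
    d=q-O; return np.stack([d@ex,d@ey,d[...,2]],-1)
for uv in [(252,99),(252,150),(277,110),(283,160),(279,200),(295,150),(310,150),(312,200),(340,120)]:
    print(uv,S(P[uv[1],uv[0]]).round(1))
Q=S(P)
m=(Q[...,2]>18)&(Q[...,2]<26)&(abs(Q[...,1])<110)&(abs(Q[...,0])<60);print('lip',np.nanpercentile(Q[m][:,0],[2,25,50,75,98]),np.nanpercentile(Q[m][:,1],[1,99]))
m=(Q[...,2]>92)&(Q[...,2]<101)&(abs(Q[...,1])<110)&(abs(Q[...,0])<60);print('top',np.nanpercentile(Q[m][:,0],[2,50,98]),np.nanpercentile(Q[m][:,1],[1,99]))
```

```text
(252, 99) [ 34.9  80.6 295.6]
(252, 150) [ 34.5  57.2 294.6]
(277, 110) [-41.5  72.3  21.6]
(283, 160) [-34.7  -1.3   7.1]
(279, 200) [-38.7 -65.5   9.2]
(295, 150) [-16.7  15.    7. ]
(310, 150) [23.1 29.4 96. ]
(312, 200) [ 13.1 -59.2   7.9]
(340, 120) [48.5 61.2 50.3]
lip [-46.86407815 -44.39974793 -41.72113531 -39.35855131  -5.88308509] [-92.17783313  93.85456487]
top [18.96835008 23.73565466 27.75490656] [-67.3667181   94.18543221]
```

Run:
```python
from stand import *
p,e=pose(24,-22,30); print(p,e,rel(p,e))
p,e=pose(24,-22,11); print(p,e,rel(p,e))
```

```text
[432.48315515 419.55301832 134.14418217] [-2.72271363  0.          2.9356438 ] (array([0.0019, 0.0539, 0.1264]), array([ 0.0188,  0.0034, -0.0017]))
[432.48315515 419.55301832 115.14418217] [-2.72271363  0.          2.9356438 ] (array([0.002 , 0.0613, 0.1439]), array([ 0.0188,  0.0034, -0.0017]))
```

arm_command(commands="0.002 0.014 0.032 0.019 0.003 0 0;0.002 0.027 0.063 0.019 0.003 0 0;0.002 0.04 0.095 0.019 0.003 0 0;0.002 0.054 0.126 0.019 0.003 0 0;0.002 0.054 0.126 0.019 0.003 0 0;0.002 0.054 0.126 0.019 0.003 0 0;0.002 0.054 0.126 0.019 0.003 0 0;0.002 0.054 0.126 0.019 0.003 0 0")

```text
time_s: 6.47
tool_pos: [432.8, 421.2, 137.2]
ee_rot: [-2.726, 0.003, 2.934]
force: [-0.6, -0.0, -2.9]
width: 9.6
```

Run:
```python
from stand import *
f=grab("wrist","w4"); grab("side","s4")
s=observe();print(s['tool_pos'],s['ee_rot'],s['force'],s['width'])
p,e=pose(24,-22,11); print(p,e,rel(p,e))
P=pts(f); d=P-O; Q=np.stack([d@ex,d@ey,d[...,2]],-1)
m=(abs(Q[...,1]-70)<12)&(abs(Q[...,0])<80)&(Q[...,2]>12)
for z in range(10,170,10):
    k=m&(abs(Q[...,2]-z)<5)
    if k.sum(): print(z,np.percentile(Q[k][:,0],[2,50,98]).round(1),k.sum())
```

```text
[432.81505784 421.02578081 136.81881136] [-2.72576883e+00  2.69636655e-03  2.93420002e+00] [ 0.36741184 -0.18470489 -3.32232099] 9.48893344097095
[432.48315515 419.55301832 115.14418217] [-2.72271363  0.          2.9356438 ] (array([0.0001, 0.0074, 0.0204]), array([ 0.0031,  0.0019, -0.0024]))
10 [-40.  -38.9  72.9] 49
20 [-47.  -40.1  69.7] 311
30 [55.5 60.2 64.2] 86
40 [50.  54.  57.6] 90
50 [42.9 47.3 51. ] 102
60 [37.3 41.2 44.7] 99
70 [30.  34.6 38.9] 118
80 [24.7 28.3 32.5] 123
90 [22.4 25.7 27.3] 131
100 [19.8 22.5 26.9] 310
160 [32.1 37.  40.6] 1051
```

View pics/w4.png

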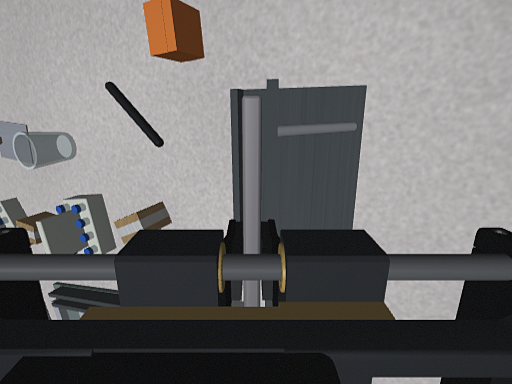

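arm_command(commands="0 0.002 0.005 0.002 0.001 -0.001 0;0 0.004 0.009 0.002 0.001 -0.001 0;0 0.005 0.013 0.002 0.001 -0.001 0;0 0.006 0.017 0.002 0.001 -0.001 0;0 0.006 0.017 0.002 0.001 -0.001 0;0 0.006 0.017 0.002 0.001 -0.001 0;0 0.006 0.017 0.002 0.001 -0.001 0")

```text
time_s: 7.15
tool_pos: [432.0, 418.0, 116.3]
ee_rot: [-2.719, -0.001, 2.935]
force: [-0.9, -2.2, -4.1]
width: 9.7
```

Run:
```python
from stand import *
s=observe();print(s['tool_pos'],s['ee_rot'],s['force'],s['width'])
p,e=pose(24,-22,11); print(p,e,rel(p,e))
```

```text
[432.04268824 417.96610502 116.26413426] [-2.71919239e+00 -5.16804414e-04  2.93488658e+00] [-0.89585882 -2.18776671 -4.06374586] 9.650963101792415
[432.48315515 419.55301832 115.14418217] [-2.72271363  0.          2.9356438 ] (array([-0.0001,  0.002 ,  0.0003]), array([-0.0035, -0.0008, -0.0005]))
```

arm_command(commands="0 0.0008 0.0018 0 0 0 0;0 0.0008 0.0018 0 0 0 0;0 0.0008 0.0018 0 0 0 0;0 0.0008 0.0018 0 0 0 0")

```text
time_s: 7.48
tool_pos: [432.1, 417.6, 115.0]
ee_rot: [-2.718, -0.0, 2.935]
force: [-1.1, -5.2, 1.0]
width: 9.5
```

Run:
```python
from stand import *
s=observe();print(s['tool_pos'],s['ee_rot'],s['force'],s['width'])
```

```text
[432.10081994 417.58473848 114.95999293] [-2.71837243e+00 -3.32406635e-05  2.93454037e+00] [-1.140147   -5.18129352  1.03438438] 9.50717616048372
```

arm_command(commands="0 0 0 0 0 0 0.12;0 0 0 0 0 0 0.2;0 0 0 0 0 0 0.3;0 0 0 0 0 0 0.3;0 0 0 0 0 0 0.3;0 0 0 0 0 0 0.3")

```text
time_s: 7.98
tool_pos: [432.1, 419.1, 114.6]
ee_rot: [-2.722, -0.0, 2.935]
force: [0.3, 0.6, 0.1]
width: 25.3
```

Run:
```python
from stand import *
s=observe();print(s['tool_pos'],s['ee_rot'],s['force'],s['width'])
grab("wrist","w5"); grab("side","s5")
```

```text
[432.13443313 419.0536071  114.55565087] [-2.72174464e+00 -2.82987923e-04  2.93504774e+00] [0.28039018 0.56429745 0.07585887] 25.285659021142042
```

View pics/w5.png

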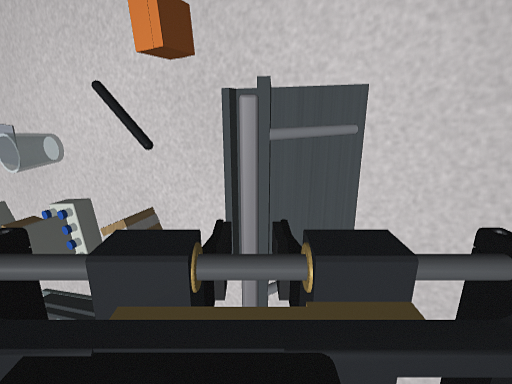

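arm_command(commands="0 0 -0.02 0 0 0 0.3;0 0 -0.04 0 0 0 0.3;0 0 -0.06 0 0 0 0.35;0 0 -0.09 0 0 0 0.4;0 0 -0.12 0 0 0 0.4;0 0 -0.15 0 0 0 0.4;0 0 -0.15 0 0 0 0.4")

```text
time_s: 8.67
tool_pos: [444.2, 481.9, 256.6]
ee_rot: [-2.729, 0.001, 2.936]
force: [0.1, 1.5, 0.4]
width: 34.5
```

Run:
```python
from stand import *
s=observe();print(s['tool_pos'],s['ee_rot'],s['force'],s['width'])
grab("side","s6")
# vertical over tray L, yaw 180-8.2 option: tool y along tray y
print(rel([622,284,200],[np.pi,0,np.radians(171.8)]))
print(rel([622,284,200],[np.pi,0,np.radians(-8.2)]))
```

```text
[444.21683309 481.91984817 256.5953077 ] [-2.72879070e+00  6.85493070e-04  2.93575386e+00] [0.1024218  1.51660379 0.37148943] 34.5099372759605
(array([-0.2142, -0.1212,  0.1129]), array([-0.4153, -0.0125, -0.0619]))
(array([-0.2142, -0.1212,  0.1129]), array([-0.0191,  0.6352,  3.0138]))
```

View pics/s6.png

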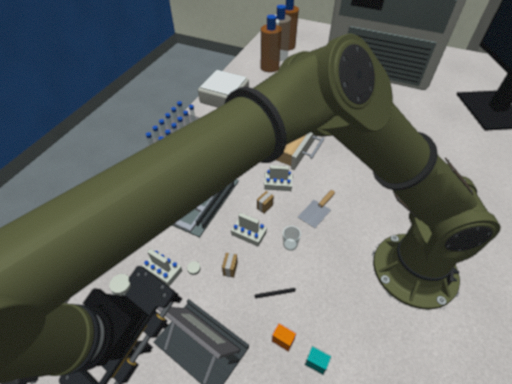

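arm_command(commands="-0.214 -0.121 0.113 -0.415 -0.012 -0.062 0.45;-0.214 -0.121 0.113 -0.415 -0.012 -0.062 0.45;-0.214 -0.121 0.113 -0.415 -0.012 -0.062 0.45;-0.214 -0.121 0.113 -0.415 -0.012 -0.062 0.45;-0.214 -0.121 0.113 -0.415 -0.012 -0.062 0.45;-0.214 -0.121 0.113 -0.415 -0.012 -0.062 0.45;-0.214 -0.121 0.113 -0.415 -0.012 -0.062 0.45;-0.214 -0.121 0.113 -0.415 -0.012 -0.062 0.45;-0.214 -0.121 0.113 -0.415 -0.012 -0.062 0.45;-0.214 -0.121 0.113 -0.415 -0.012 -0.062 0.45;-0.214 -0.121 0.113 -0.415 -0.012 -0.062 0.45;-0.214 -0.121 0.113 -0.415 -0.012 -0.062 0.45")

```text
time_s: 9.72
tool_pos: [620.5, 283.5, 198.0]
ee_rot: [-3.136, -0.002, 3.001]
force: [-0.1, 0.6, 0.3]
width: 39.5
```

Run:
```python
from h import *
s=observe();print(s['tool_pos'],s['ee_rot'],s['force'],s['width'])
f=grab("wrist","w7"); grab("top","t7"); grab("side","s7")
P=pts(f)
for r,st,c in __import__('loc').cl(P,74,90): print(np.round(r[0],1),np.round(r[1],1),r[2],st,c.round(1))
```

```text
[620.45620027 283.53846658 198.02547638] [-3.13631230e+00 -1.73945345e-03  3.00132647e+00] [-0.13076707  0.55088551  0.32527805] 39.51154490880835
[495.3 386.4] [60.8 19.8] 7.4429240226745605 [336   0  32  71 999] [493.7 386.6  82.3]
[459.6  81. ] [13.1 59.4] 87.32577514648438 [  0  10  24  73 946] [467.2  84.4  80.6]
[620.4 284.5] [11.1 59.2] 81.85928344726562 [247 158  12  57 630] [618.7 284.4  81.8]
[792.  493.1] [14.2 29.2] 12.91496467590332 [436 295  25  22 263] [788.1 489.2  82.4]
[891.  456.8] [7.7 4.6] 41.66765594482422 [419 378   5   6  12] [891.  456.   89.7]
```

View pics/w7.png

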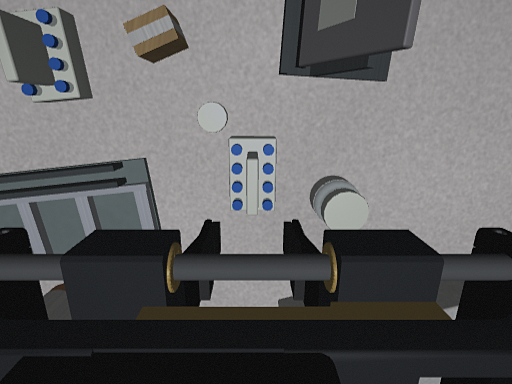

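View pics/t7.png

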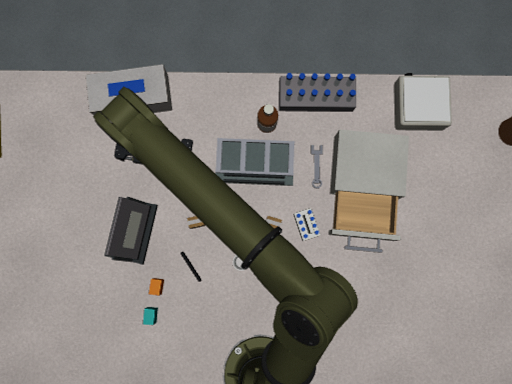

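View pics/s7.png

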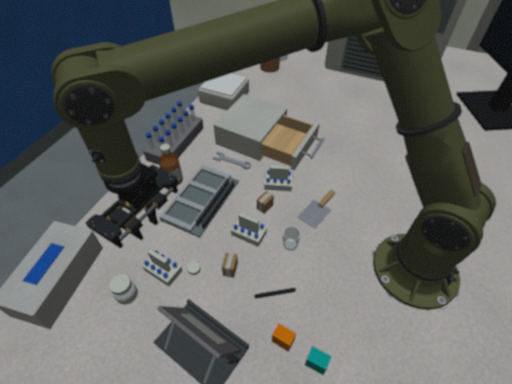

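arm_command(commands="0 0.001 0.036 -0.005 0 0 0.45;0 0.001 0.072 -0.005 0 0 0.45;0 0.001 0.108 -0.005 0 0 0.45;0 0.001 0.13 -0.005 0 0 0.45;0 0.001 0.144 -0.005 0 0 0.45;0 0.001 0.144 -0.005 0 0 0.45;0 0.001 0.144 -0.005 0 0 0.45;0 0.001 0.144 -0.005 0 0 0;0 0.001 0.144 -0.005 0 0 0;0 0.001 0.144 -0.005 0 0 0;0 0.001 0.144 -0.005 0 0 0;0 0.001 0.144 -0.005 0 0 0;0 0.001 0.144 -0.005 0 0 0;0 0.001 0.144 -0.005 0 0 0", squeeze=35)

```text
time_s: 11.03
tool_pos: [622.0, 281.9, 54.2]
ee_rot: [-3.142, -0.001, 2.998]
force: [0.4, 0.4, 1.2]
width: 11.8
```

Run:
```python
from h import *
s=observe();print(s['tool_pos'],s['ee_rot'],s['force'],s['width'])
```

```text
[622.01115435 281.90689269  54.16171211] [-3.14150716e+00 -1.03526672e-03  2.99770241e+00] [0.35141535 0.36549143 1.18325821] 11.848353705173084
```

arm_command(commands="0 0 -0.02 0 0 0 0;0 0 -0.05 0 0 0 0;0 0 -0.08 0 0 0 0;0 0 -0.11 0 0 0 0;0 0 -0.13 0 0 0 0;0 0 -0.13 0 0 0 0;0 0 -0.13 0 0 0 0")

```text
time_s: 11.62
tool_pos: [622.2, 281.5, 183.8]
ee_rot: [-3.141, -0.001, 2.997]
force: [-0.6, 0.8, -3.0]
width: 11.8
```

```bash
cat > bed.py <<'E'
from h import *
a=np.radians(-1.8); BX=np.array([np.cos(a),np.sin(a),0]); BY=np.array([-np.sin(a),np.cos(a),0]); BO=np.array([666.7,32.8,0])
def tobed(q): d=q-BO; return np.stack([d@BX,d@BY,d[...,2]],-1)
def pocket(i): return BO+BY*(i-1)*76
E
python3 - <<'E'
from bed import *
s=observe();print(s['tool_pos'],s['ee_rot'],s['force'],s['width'])
f=dict(np.load("pics/top0.npz")); Q=tobed(pts(f)); g=f["frame"].astype(int).sum(2)
m=(Q[...,2]>14)&(Q[...,2]<26)&(Q[...,0]>-45)&(Q[...,0]<90)&(abs(Q[...,1])<150)
q=Q[m]; print('y ext',np.percentile(q[:,1],[0,.5,99.5,100]),'x',np.percentile(q[:,0],[0,95,99.5,100]))
# walls: bins of y for bright pixels in mid x
m=(abs(Q[...,0])<38)&(abs(Q[...,1])<135)
for y in range(-135,135,3):
    k=m&(Q[...,1]>=y)&(Q[...,1]<y+3)
    print(y,g[k].mean().round(0),Q[k][:,2].mean().round(1),end=' | ')
print()
m=(abs(Q[...,1])<25)
for x in range(-60,90,3):
    k=m&(Q[...,0]>=x)&(Q[...,0]<x+3)
    if k.sum(): print(x,g[k].mean().round(0),Q[k][:,2].mean().round(1),end=' | ')
grab("wrist","w8"); 
p=pocket(2); print(p, rel([p[0],p[1],150],[np.pi,0,np.radians(178.2)]))
E
```

```text
[622.16406079 281.51272003 183.84744354] [-3.14061130e+00 -7.54401568e-04  2.99743599e+00] [-0.63634159  0.81327413 -2.98091977] 11.836590939614618
y ext [-127.43580866 -127.16626626  116.14169696  116.5009992 ] x [-44.87168198  54.66230666  84.95006855  89.75291164]
-135 418.0 0.4 | -132 401.0 0.3 | -129 376.0 18.0 | -126 371.0 20.6 | -123 374.0 20.0 | -120 373.0 20.5 | -117 353.0 20.8 | -114 267.0 17.9 | -111 217.0 9.1 | -108 224.0 8.4 | -105 224.0 9.4 | -102 226.0 8.0 | -99 226.0 8.6 | -96 225.0 8.0 | -93 225.0 8.8 | -90 225.0 7.5 | -87 226.0 9.3 | -84 226.0 9.1 | -81 226.0 8.9 | -78 224.0 8.2 | -75 223.0 8.4 | -72 222.0 8.7 | -69 223.0 8.5 | -66 224.0 8.7 | -63 223.0 8.7 | -60 221.0 9.2 | -57 238.0 9.1 | -54 301.0 9.2 | -51 367.0 19.1 | -48 377.0 19.7 | -45 374.0 20.5 | -42 370.0 20.4 | -39 326.0 19.5 | -36 236.0 10.8 | -33 218.0 8.0 | -30 223.0 8.2 | -27 221.0 8.2 | -24 221.0 8.7 | -21 220.0 7.5 | -18 222.0 8.9 | -15 221.0 7.8 | -12 221.0 7.9 | -9 220.0 9.4 | -6 220.0 8.0 | -3 222.0 9.5 | 0 220.0 8.6 | 3 221.0 9.1 | 6 222.0 7.7 | 9 220.0 8.4 | 12 219.0 8.3 | 15 218.0 8.6 | 18 21
[... 680 characters left out ...]
 8.3 | -27 226.0 9.7 | -24 225.0 9.0 | -21 227.0 10.3 | -18 222.0 8.5 | -15 227.0 7.2 | -12 228.0 7.7 | -9 226.0 8.4 | -6 227.0 9.1 | -3 220.0 8.6 | 0 230.0 8.3 | 3 220.0 7.8 | 6 231.0 8.4 | 9 228.0 9.0 | 12 227.0 8.9 | 15 227.0 9.1 | 18 222.0 8.5 | 21 220.0 8.5 | 24 223.0 6.9 | 27 222.0 7.6 | 30 222.0 7.7 | 33 222.0 7.7 | 36 222.0 8.1 | 39 223.0 8.7 | 42 222.0 8.9 | 45 191.0 11.8 | 48 291.0 19.8 | 51 366.0 20.5 | 54 374.0 17.0 | 60 394.0 1.4 | 63 415.0 1.1 | 66 416.0 -0.0 | 69 418.0 1.5 | 72 413.0 0.2 | 75 411.0 0.1 | 78 409.0 1.2 | 81 410.0 1.6 | 84 337.0 18.5 | 87 244.0 36.5 | [669.08721769 108.76249859   0.        ] (array([-0.0719, -0.1633,  0.0324]), array([-0.0026, -0.0031, -0.1127]))
```

View pics/w8.png

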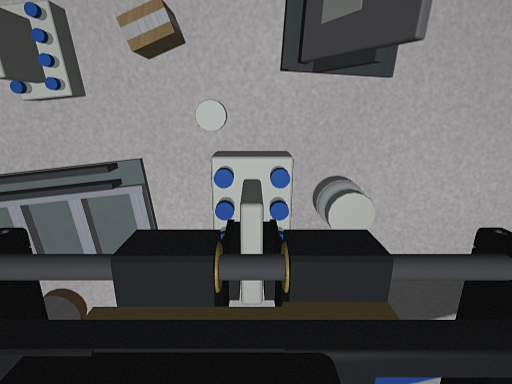

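Run:
```python
from bed import *
for name in("side0","top0"):
    f=dict(np.load(f"pics/{name}.npz")); P=pts(f); Q=tobed(P); g=f["frame"].astype(int).sum(2)
    m=(Q[...,2]>15)&(Q[...,2]<26)&(Q[...,0]>-40)&(Q[...,0]<65)&(abs(Q[...,1])<150)
    q=Q[m]; print(name,'y ext',np.percentile(q[:,1],[0,.5,1,99,99.5,100]).round(1),'x',np.percentile(q[:,0],[0,95,99.5,100]).round(1))
    for lo,hi in((-40,-10),(-10,20),(20,50)):
      k=m&(Q[...,0]>lo)&(Q[...,0]<hi)
      out=[]
      for c in (-128,-48,28,104): pass
      h,e=np.histogram(Q[k][:,1],np.arange(-135,130,1)); 
      for a,b in((-135,-90),(-70,-20),(0,60),(85,130)):
        y=Q[k][:,1]; y=y[(y>a)&(y<b)]; out.append((np.percentile(y,[3,97]).round(1).tolist(),round(np.median(y),1)))
      print(lo,out)
    # far edge x vs y
    for a in (-120,-60,0,60):
      k=m&(Q[...,1]>a)&(Q[...,1]<a+50)&(Q[...,0]>30); print(a,np.percentile(Q[k][:,0],[3,50,97]).round(1))
```

```text
side0 y ext [-130.  -128.4 -127.4  114.9  115.3  115.5] x [-39.4  53.3  55.2  56.5]Traceback (most recent call last):
  File "<stdin>", line 12, in <module>
    return _quantile_unchecked(
        a, q, axis, out, overwrite_input, method, keepdims, weights)
    return _ureduce(a,
                    func=_quantile_ureduce_func,
    ...<5 lines>...
                    overwrite_input=overwrite_input,
                    method=method)
    r = func(a, **kwargs)
    result = _quantile(arr,
                       quantiles=q,
    ...<2 lines>...
                       out=out,
                       weights=wgt)
    slices_having_nans = np.isnan(arr[-1, ...])
                                  ~~~^^^^^^^^^
IndexError: index -1 is out of bounds for axis 0 with size 0
```

```bash
sed -i 's/BO=np.array.*/BO=np.array([666.5,26.8,0])/' bed.py
cat > tray.py <<'E'
from h import *
def held(f=None):
    """block front end and sides in tool frame"""
    f=f or grab("wrist"); P=pts(f); p,R=f["pose"]; R=Ro.from_euler('xyz',R)
    T=(P-p)@R.as_matrix()
    m=(T[...,2]>20)&(T[...,2]<32)&(abs(T[...,1])<45)&(T[...,0]>-10)&(T[...,0]<70)
    q=T[m]; print('n',m.sum(),'x',np.percentile(q[:,0],[50,90,97,99,100]).round(1),'z',np.median(q[:,2]).round(1))
    k=q[q[:,0]>25]; print('y',np.percentile(k[:,1],[0,1,3,97,99,100]).round(1))
    # yaw via edge x at left vs right
    for a,b in((-26,-10),(10,26)):
        s=q[(q[:,1]>a)&(q[:,1]<b)]; print('edge x',a,np.percentile(s[:,0],[95,99]).round(1))
E
python3 - <<'E'
from tray import *
held()
E
```

```text
n 3311 x [29.6 44.9 46.5 46.9 47.1] z 26.2
y [-27.5 -26.7 -25.9  27.1  27.9  28.6]
edge x -26 [46.1 46.8]
edge x 10 [46.2 46.9]
```

Run:
```python
from bed import *
print(rel([670.5,102.7,130],[np.pi,0,np.radians(178.2)]))
```

```text
(array([-0.0745, -0.1686,  0.0516]), array([-0.0032, -0.0043, -0.1128]))
```

arm_command(commands="-0.0745 -0.1685 0.02 0 0 -0.113 0;-0.0745 -0.1685 0.02 0 0 -0.113 0;-0.0745 -0.1685 0.02 0 0 -0.113 0;-0.0745 -0.1685 0.02 0 0 -0.113 0;-0.0745 -0.1685 0.05 0 0 -0.113 0;-0.0745 -0.1685 0.05 0 0 -0.113 0;-0.0745 -0.1685 0.05 0 0 -0.113 0;-0.0745 -0.1685 0.05 0 0 -0.113 0;-0.0745 -0.1685 0.05 0 0 -0.113 0;-0.0745 -0.1685 0.05 0 0 -0.113 0;-0.0745 -0.1685 0.05 0 0 -0.113 0")

```text
time_s: 12.63
tool_pos: [671.4, 105.9, 134.5]
ee_rot: [-3.141, -0.001, 3.113]
force: [-0.1, 0.3, -2.5]
width: 11.3
```

Run:
```python
from bed import *
f=grab("wrist","w9"); g=grab("top","t9"); grab("side","s9")
s=observe();print(s['tool_pos'],s['ee_rot'],s['force'],s['width'])
print(rel([670.5,102.7,130],[np.pi,0,np.radians(178.2)]))
Q=tobed(pts(f))
m=(Q[...,2]>15)&(Q[...,2]<26)&(Q[...,0]>-60)&(Q[...,0]<65)&(abs(Q[...,1])<150)
q=Q[m]; print('y',np.percentile(q[:,1],[0,1,99,100]),'x',np.percentile(q[:,0],[0,1,99]))
```

```text
[671.54114229 104.74935654 134.16041167] [-3.14074709e+00 -1.00268199e-03  3.11157892e+00] [-0.28297711 -0.27326639 -2.54952183] 11.594858178381607
(array([ 0.001 , -0.0021,  0.0042]), array([-0.0008, -0.001 ,  0.0014]))
y [-124.2168863  -122.46733832  118.58503434  121.89868574] x [-56.22771571 -55.92453644  53.37610268]
```

View pics/w9.png

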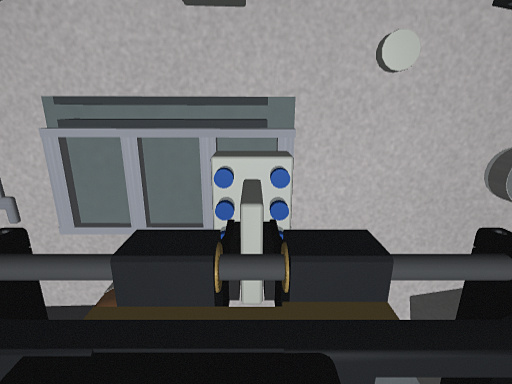

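View pics/s9.png

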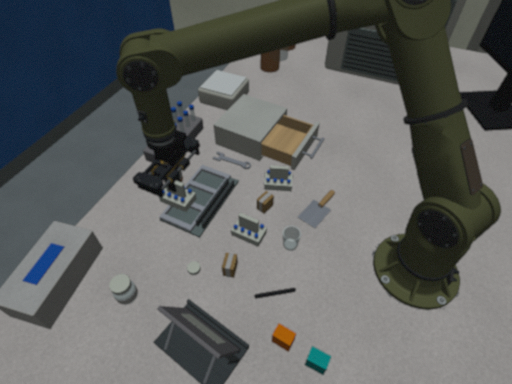

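Run:
```python
from bed import *
f=grab("wrist"); P=pts(f); Q=tobed(P); z=Q[...,2]; 
g=f["frame"].astype(int).sum(2)
s=observe();print(s['tool_pos'])
for x0 in (-35,-15,5,25):
    m=(Q[...,0]>x0)&(Q[...,0]<x0+15)&(Q[...,1]>-135)&(Q[...,1]<40)
    # top surface bright & z>16
    k=m&(z>16)&(z<25); y=np.sort(Q[k][:,1])
    sp=np.split(y,np.where(np.diff(y)>6)[0]+1)
    print(x0,[(a[0].round(1),a[-1].round(1)) for a in sp if len(a)>20])
k=(z>16)&(z<25)&(Q[...,1]>-105)&(Q[...,1]<-55)
x=np.sort(Q[k][:,0]); sp=np.split(x,np.where(np.diff(x)>4)[0]+1); print('x pocket0',[(a[0].round(1),a[-1].round(1)) for a in sp if len(a)>20])
k=(z>16)&(z<25)&(Q[...,1]>-28)&(Q[...,1]<20)
x=np.sort(Q[k][:,0]); sp=np.split(x,np.where(np.diff(x)>4)[0]+1); print('x pocket1',[(a[0].round(1),a[-1].round(1)) for a in sp if len(a)>20])
```

```text
[671.54599587 104.49712879 134.05046827]
-35 [(np.float64(-123.5), np.float64(-106.0)), (np.float64(-47.5), np.float64(-30.7)), (np.float64(28.7), np.float64(39.3))]
-15 [(np.float64(-123.9), np.float64(-105.9)), (np.float64(-47.3), np.float64(-30.4)), (np.float64(28.8), np.float64(38.3))]
5 [(np.float64(-123.8), np.float64(-105.9)), (np.float64(-47.1), np.float64(-30.8)), (np.float64(29.0), np.float64(38.3))]
25 [(np.float64(-123.7), np.float64(-106.1)), (np.float64(-47.3), np.float64(-30.5)), (np.float64(29.1), np.float64(38.1))]
x pocket0 [(np.float64(-64.9), np.float64(-64.8)), (np.float64(-55.6), np.float64(-47.7)), (np.float64(45.6), np.float64(54.3))]
x pocket1 [(np.float64(-65.0), np.float64(-64.9)), (np.float64(-55.8), np.float64(-48.0)), (np.float64(45.4), np.float64(48.6))]
```

arm_command(commands="0 -0.001 0.04 0 0 0 0;0 -0.001 0.04 0 0 0 0;0 -0.001 0.04 0 0 0 0;0 -0.001 0.04 0 0 0 0;0 -0.001 0.04 0 0 0 0;0 -0.001 0.04 0 0 0 0;0 -0.001 0.04 0 0 0 0;0 -0.001 0.04 0 0 0 0")

```text
time_s: 13.5
tool_pos: [671.8, 103.2, 94.6]
ee_rot: [-3.141, -0.001, 3.111]
force: [-0.2, -0.6, -1.9]
width: 11.7
```

Run:
```python
from bed import *
s=observe();print(s['tool_pos'],s['ee_rot'],s['force'],s['width'])
print(rel([670.1,102,62],[np.pi,0,np.radians(178.2)]))
```

```text
[671.76522756 103.20103255  94.55920421] [-3.14099063e+00 -6.20554099e-04  3.11050491e+00] [-0.17662121 -0.56207401 -1.92610032] 11.679132826469777
(array([ 0.0016, -0.0012,  0.0326]), array([-0.0006, -0.0006,  0.0003]))
```

arm_command(commands="0.0016 -0.0012 0.013 0 0 0 0;0.0016 -0.0012 0.013 0 0 0 0;0.0016 -0.0012 0.013 0 0 0 0;0.0016 -0.0012 0.013 0 0 0 0;0.0016 -0.0012 0.018 0 0 0 0;0.0016 -0.0012 0.022 0 0 0 0;0.0016 -0.0012 0.026 0 0 0 0;0.0016 -0.0012 0.03 0 0 0 0;0.0016 -0.0012 0.033 0 0 0 0;0.0016 -0.0012 0.033 0 0 0 0;0.0016 -0.0012 0.033 0 0 0 0")

```text
time_s: 14.42
tool_pos: [669.4, 102.0, 62.0]
ee_rot: [-3.14, -0.002, 3.111]
force: [-4.1, -1.8, 6.6]
width: 11.6
```

Run:
```python
from bed import *
s=observe();print(s['tool_pos'],s['ee_rot'],s['force'],s['width'])
grab("wrist","w10"); grab("side","s10")
```

```text
[669.42277819 102.0094652   61.99190397] [-3.14013951e+00 -2.14740545e-03  3.11064512e+00] [-4.067903   -1.80591721  6.62260634] 11.557246067882284
```

View pics/w10.png

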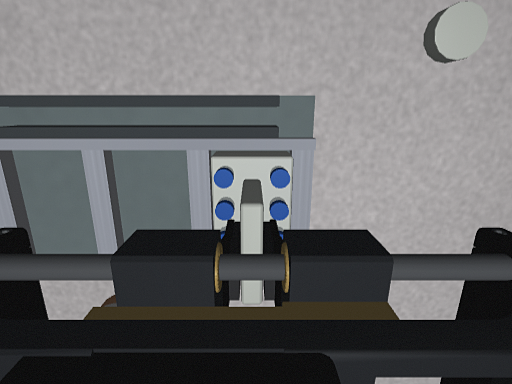

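arm_command(commands="0 0 0 0 0 0 0.3;0 0 0 0 0 0 0.45;0 0 0 0 0 0 0.45;0 0 0 0 0 0 0.45;0 0 0 0 0 0 0.45;0 0 -0.04 0 0 0 0.45;0 0 -0.08 0 0 0 0.45;0 0 -0.12 0 0 0 0.45;0 0 -0.14 0 0 0 0.45;0 0 -0.14 0 0 0 0.45;0 0 -0.14 0 0 0 0.45")

```text
time_s: 15.43
tool_pos: [670.6, 102.4, 202.2]
ee_rot: [-3.141, 0.001, 3.111]
force: [-0.1, 0.4, -0.3]
width: 38.8
```

Run:
```python
from bed import *
s=observe();print(s['tool_pos'],s['ee_rot'],s['force'],s['width'])
f=grab("top","t11"); P=pts(f)
import loc
for r,st,c in loc.cl(P,74,90): 
    if 300<c[0]<720 and -200<c[1]<350: print(np.round(r[0],1),np.round(r[1],1),r[2],c.round(1))
f=grab("side","s11"); P=pts(f)
for r,st,c in loc.cl(P,74,96): 
    if 300<c[0]<720 and -200<c[1]<350: print(np.round(r[0],1),np.round(r[1],1),r[2],c.round(1))
print(rel([461,82,190],[np.pi,0,np.radians(176.9)]))
```

```text
[670.61054639 102.37968449 202.15236333] [-3.14118625e+00  9.33908168e-04  3.11053448e+00] [-0.11221971  0.40785775 -0.25302407] 38.75704379707941
[647.6 105.6] [ 9.4 16.7] 89.5382080078125 [646.5 104.1  87.8]
[460.5  81.7] [12.  59.4] 87.04535675048828 [460.4  80.9  82. ]
[ 453.5 -136.1] [59.8 15.1] 18.370615005493164 [ 453.5 -134.6   80.9]
[667.5 103. ] [13.8 57.9] 86.76800537109375 [665.7 106.   88.3]
[459.2  80.4] [12.5 59.3] 87.35148620605469 [458.5  82.5  81.3]
(array([ 0.2077, -0.0259,  0.0101]), array([-0.0016, -0.0034,  0.023 ]))
```

View pics/s11.png

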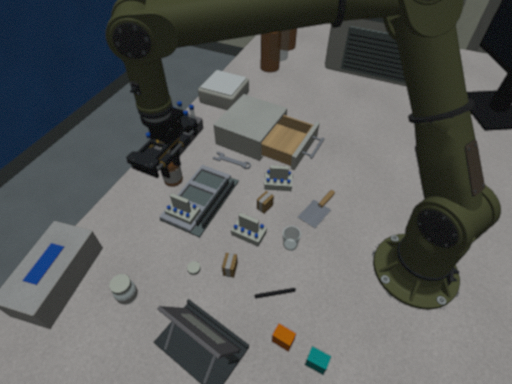

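arm_command(commands="0.208 -0.026 0.01 0 -0.003 0.023 0.45;0.208 -0.026 0.01 0 -0.003 0.023 0.45;0.208 -0.026 0.01 0 -0.003 0.023 0.45;0.208 -0.026 0.01 0 -0.003 0.023 0.45;0.208 -0.026 0.01 0 -0.003 0.023 0.45;0.208 -0.026 0.01 0 -0.003 0.023 0.45;0.208 -0.026 0.01 0 -0.003 0.023 0.45;0.208 -0.026 0.01 0 -0.003 0.023 0.45;0.208 -0.026 0.01 0 -0.003 0.023 0.45;0.208 -0.026 0.01 0 -0.003 0.023 0.45;0.208 -0.026 0.01 0 -0.003 0.023 0.45")

```text
time_s: 16.45
tool_pos: [461.8, 83.1, 190.9]
ee_rot: [3.137, -0.0, 3.088]
force: [0.3, -0.1, 0.4]
width: 38.3
```

```bash
cat > lk.py <<'E'
from bed import *
import loc
def webs(lo=74,hi=90):
    s=observe();print(s['tool_pos'].round(1),s['ee_rot'].round(4),s['force'].round(1),round(s['width'],1))
    f=grab("wrist"); P=pts(f); 
    for r,st,c in loc.cl(P,lo,hi):
        if max(r[1])>25 and np.hypot(*(c-s['tool_pos'])[:2])<120: print(np.round(r[0],1),np.round(r[1],1),round(r[2],2),c.round(1))
E
python3 - <<'E'
from lk import *
webs()
E
```

```text
[461.8  83.1 190.9] [ 3.1365e+00 -3.0000e-04  3.0885e+00] [ 0.3 -0.1  0.4] 38.3
[458.5  80.2] [12.  59.6] 87.1 [456.8  80.4  81.7]
```

arm_command(commands="0.002 -0.002 0.036 0.005 0 0 0.45;0.002 -0.002 0.072 0.005 0 0 0.45;0.002 -0.002 0.108 0.005 0 0 0.45;0.002 -0.002 0.125 0.005 0 0 0.45;0.002 -0.002 0.137 0.005 0 0 0.45;0.002 -0.002 0.137 0.005 0 0 0.45;0.002 -0.002 0.137 0.005 0 0 0.45;0.002 -0.002 0.137 0.005 0 0 0;0.002 -0.002 0.137 0.005 0 0 0;0.002 -0.002 0.137 0.005 0 0 0;0.002 -0.002 0.137 0.005 0 0 0;0.002 -0.002 0.137 0.005 0 0 0;0.002 -0.002 0.137 0.005 0 0 0")

```text
time_s: 17.58
tool_pos: [459.7, 79.9, 54.5]
ee_rot: [-3.135, 0.002, 3.087]
force: [-0.0, -0.5, 2.2]
width: 11.8
```

arm_command(commands="0 0 -0.02 0 0 0 0;0 0 -0.05 0 0 0 0;0 0 -0.08 0 0 0 0;0 0 -0.11 0 0 0 0;0 0 -0.13 0 0 0 0;0 0 -0.13 0 0 0 0;0 0 -0.13 0 0 0 0")

```text
time_s: 18.17
tool_pos: [459.5, 80.4, 184.4]
ee_rot: [-3.133, 0.003, 3.086]
force: [-0.5, 0.3, -2.8]
width: 11.5
```

Run:
```python
from lk import *
from tray import held
held()
s=observe();print(s['tool_pos'],s['ee_rot'],s['force'],s['width'])
```

```text
n 3261 x [29.5 44.2 45.8 46.1 46.4] z 26.4
y [-27.4 -26.8 -26.   27.   27.9  28.6]
edge x -26 [45.3 46. ]
edge x 10 [45.5 46.1]
[458.53380774  80.44581722 183.26740379] [-3.13389680e+00  5.41541180e-04  3.08665602e+00] [-0.9703854  -0.70659327 -2.54094731] 11.554726901379848
```

Run:
```python
from lk import *
print(rel([665.9,25.4,130],[np.pi,0,np.radians(178.2)]))
```

```text
(array([-0.21  , -0.0432,  0.0537]), array([-0.0077,  0.0005, -0.0235]))
```

arm_command(commands="-0.21 -0.043 0.0 -0.008 0 -0.023 0;-0.21 -0.043 0.0 -0.008 0 -0.023 0;-0.21 -0.043 0.0 -0.008 0 -0.023 0;-0.21 -0.043 0.0 -0.008 0 -0.023 0;-0.21 -0.043 0.0 -0.008 0 -0.023 0;-0.21 -0.043 0.0 -0.008 0 -0.023 0;-0.21 -0.043 0.03 -0.008 0 -0.023 0;-0.21 -0.043 0.06 -0.008 0 -0.023 0;-0.21 -0.043 0.09 -0.008 0 -0.023 0;-0.21 -0.043 0.09 -0.008 0 -0.023 0;-0.21 -0.043 0.09 -0.008 0 -0.023 0;-0.21 -0.043 0.09 -0.008 0 -0.023 0;-0.21 -0.043 0.09 -0.008 0 -0.023 0;-0.21 -0.043 0.09 -0.008 0 -0.023 0;-0.21 -0.043 0.09 -0.008 0 -0.023 0")

```text
time_s: 19.47
tool_pos: [667.5, 26.5, 96.3]
ee_rot: [3.14, 0.004, 3.11]
force: [-0.7, 0.1, -2.9]
width: 11.6
```

Run:
```python
from lk import *
f=grab("wrist","w12")
s=observe();print(s['tool_pos'],s['ee_rot'],s['force'],s['width'])
print(rel([665.9,25.4,62],[np.pi,0,np.radians(178.2)]))
```

```text
[667.27810453  26.3613836   96.01690869] [3.13970042 0.00332694 3.11034556] [-0.46282667 -0.76585827 -2.31468481] 12.0980624871007
(array([ 0.0015, -0.0011,  0.034 ]), array([0.0019, 0.0033, 0.0002]))
```

View pics/w12.png

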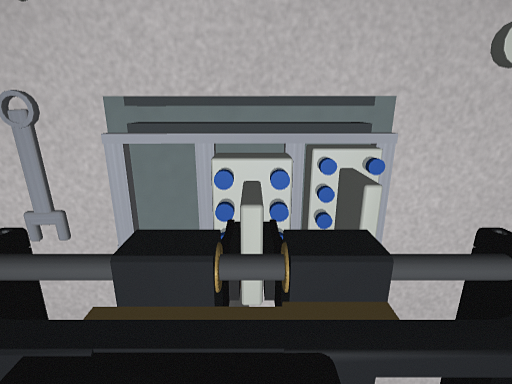

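arm_command(commands="0.0015 -0.001 0.013 0 0.003 0 0;0.0015 -0.001 0.013 0 0.003 0 0;0.0015 -0.001 0.013 0 0.003 0 0;0.0015 -0.001 0.013 0 0.003 0 0;0.0015 -0.001 0.018 0 0.003 0 0;0.0015 -0.001 0.022 0 0.003 0 0;0.0015 -0.001 0.026 0 0.003 0 0;0.0015 -0.001 0.03 0 0.003 0 0;0.0015 -0.001 0.034 0 0.003 0 0;0.0015 -0.001 0.034 0 0.003 0 0;0.0015 -0.001 0.034 0 0.003 0 0")

```text
time_s: 20.43
tool_pos: [665.4, 25.6, 62.4]
ee_rot: [3.14, -0.001, 3.11]
force: [-3.1, -1.1, 8.1]
width: 11.9
```

Run:
```python
from lk import *
s=observe();print(s['tool_pos'],s['ee_rot'],s['force'],s['width'])
```

```text
[665.39375113  25.63056205  62.38409163] [ 3.14009712e+00 -1.23546368e-03  3.11045741e+00] [-3.05348745 -1.14103045  8.14022688] 11.901047816660089
```

arm_command(commands="0 0 0 0 0 0 0.3;0 0 0 0 0 0 0.45;0 0 0 0 0 0 0.45;0 0 0 0 0 0 0.45;0 0 0 0 0 0 0.45;0 0 -0.04 0 0 0 0.45;0 0 -0.08 0 0 0 0.45;0 0 -0.12 0 0 0 0.45;0 0 -0.14 0 0 0 0.45;0 0 -0.14 0 0 0 0.45;0 0 -0.14 0 0 0 0.45")

```text
time_s: 21.35
tool_pos: [666.1, 25.4, 202.0]
ee_rot: [3.139, 0.001, 3.11]
force: [-0.5, 0.5, -0.4]
width: 39.0
```

Run:
```python
from lk import *
f=grab("top","t13"); P=pts(f); grab("wrist","w13")
for r,st,c in loc.cl(P,74,90): 
    if 300<c[0]<720 and -200<c[1]<350: print(np.round(r[0],1),np.round(r[1],1),r[2],c.round(1))
P=pts(grab("side","s13"))
for r,st,c in loc.cl(P,74,96): 
    if 300<c[0]<720 and -200<c[1]<350: print(np.round(r[0],1),np.round(r[1],1),r[2],c.round(1))
print(rel([453.5,-135.5,190],[np.pi,0,np.radians(18.4)]))
print(rel([453.5,-135.5,190],[np.pi,0,np.radians(-161.6)]))
s=observe(); print(s['qpos'])
```

```text
[666.9 104.4] [21.1 12.2] 1.149211049079895 [664.8 104.2  86.9]
[658.1  27.6] [16.1  9. ] 0.5728594064712524 [659.5  27.6  88.5]
[645.8 105.5] [ 9.5 13.4] 88.40717315673828 [646.3 106.9  87.9]
[ 453.8 -136.9] [60. 16.] 18.072322845458984 [ 455.1 -135.1   80.3]
[665.2  26.2] [13.9 61. ] 86.16918182373047 [663.8  30.1  87.2]
[668.1 102.9] [13.8 61.1] 88.68923950195312 [666.2 105.8  87.2]
(array([ 0.2059, -0.1667,  0.0094]), array([-0.0058, -0.0034,  2.7893]))
(array([ 0.2059, -0.1667,  0.0094]), array([ 0.0024, -0.0041, -0.3523]))
[ 0.65800557  0.59234981 -1.08163479  1.41048424  0.51650601  1.44719138
  1.12544971]
```

View pics/t13.png

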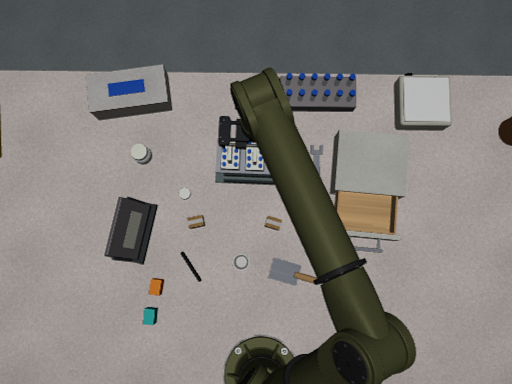

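View pics/s13.png

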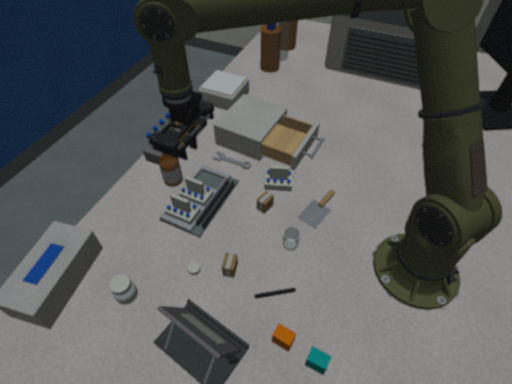

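arm_command(commands="0.206 -0.166 0.009 0.002 -0.004 -0.352 0.45;0.206 -0.166 0.009 0.002 -0.004 -0.352 0.45;0.206 -0.166 0.009 0.002 -0.004 -0.352 0.45;0.206 -0.166 0.009 0.002 -0.004 -0.352 0.45;0.206 -0.166 0.009 0.002 -0.004 -0.352 0.45;0.206 -0.166 0.009 0.002 -0.004 -0.352 0.45;0.206 -0.166 0.009 0.002 -0.004 -0.352 0.45;0.206 -0.166 0.009 0.002 -0.004 -0.352 0.45;0.206 -0.166 0.009 0.002 -0.004 -0.352 0.45;0.206 -0.166 0.009 0.002 -0.004 -0.352 0.45;0.206 -0.166 0.009 0.002 -0.004 -0.352 0.45;0.206 -0.166 0.009 0.002 -0.004 -0.352 0.45")

```text
time_s: 22.5
tool_pos: [455.3, -132.4, 191.5]
ee_rot: [3.139, 0.004, -2.817]
force: [0.7, 0.6, 0.1]
width: 39.2
```

Run:
```python
from lk import *
webs(); print(observe()['qpos'])
f=grab("wrist","w14")
```

```text
[ 455.3 -132.4  191.5] [ 3.1388  0.0045 -2.8168] [0.7 0.6 0.1] 39.2
[ 453.  -137.1] [59.7 11.7] 18.71 [ 451.1 -137.4   81.8]
[ 1.61135368e+00 -7.01260566e-04 -1.35427187e+00  1.88211911e+00
 -5.67590464e-03  1.25744169e+00  2.15435802e+00]
```

View pics/w14.png

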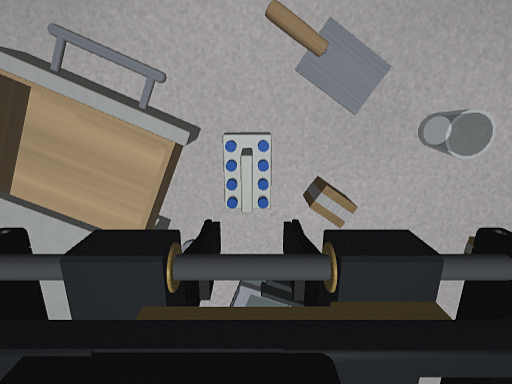

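arm_command(commands="0.0005 -0.001 0.036 0 0 0 0.45;0.0005 -0.001 0.072 0 0 0 0.45;0.0005 -0.001 0.108 0 0 0 0.45;0.0005 -0.001 0.125 0 0 0 0.45;0.0005 -0.001 0.137 0 0 0 0.45;0.0005 -0.001 0.137 0 0 0 0.45;0.0005 -0.001 0.137 0 0 0 0.45")

```text
time_s: 23.18
tool_pos: [454.7, -133.8, 54.2]
ee_rot: [3.139, 0.003, -2.818]
force: [0.3, -0.5, 0.6]
width: 39.2
```

Run:
```python
from lk import *
s=observe(); print(s['tool_pos'],s['ee_rot'],s['force'],s['qpos'],s['width'])
```

```text
[ 454.73164286 -133.83100478   54.16844956] [ 3.13869323e+00  2.86646819e-03 -2.81848973e+00] [ 0.34974582 -0.50774048  0.60352317] [ 1.33797324  0.31691576 -1.21404516  2.03461398  0.34534709  1.01914205
  1.84889132] 39.216141669476265
```

arm_command(commands="0.002 -0.002 0 0 0 0 0.45;0.002 -0.002 0 0 0 0 0.45;0.002 -0.002 0 0 0 0 0;0.002 -0.002 0 0 0 0 0;0.002 -0.002 0 0 0 0 0;0.002 -0.002 0 0 0 0 0;0.002 -0.002 0 0 0 0 0;0.002 -0.002 0 0 0 0 0")

```text
time_s: 23.85
tool_pos: [453.2, -138.0, 54.7]
ee_rot: [-3.141, 0.003, -2.821]
force: [-0.4, -1.2, 0.7]
width: 11.8
```

arm_command(commands="0 0 -0.02 0 0 0 0;0 0 -0.05 0 0 0 0;0 0 -0.08 0 0 0 0;0 0 -0.11 0 0 0 0;0 0 -0.13 0 0 0 0;0 0 -0.13 0 0 0 0;0 0 -0.13 0 0 0 0")

```text
time_s: 24.43
tool_pos: [453.0, -138.7, 184.9]
ee_rot: [-3.139, 0.002, -2.822]
force: [0.0, -0.3, -1.7]
width: 11.6
```

Run:
```python
from lk import *
from tray import held
held()
s=observe();print(s['tool_pos'],s['ee_rot'],s['force'],s['width'],s['qpos'])
p=pocket(0); print(p); print(rel([p[0]-1,p[1]-1.2,180],[np.pi,0,np.radians(178.2)]))
```

```text
n 3212 x [28.7 42.9 44.5 44.9 45.1] z 26.7
y [-26.9 -26.3 -25.3  27.5  28.4  29. ]
edge x -26 [44.  44.8]
edge x 10 [44.3 45. ]
[ 452.10174637 -138.30234064  183.80319737] [-3.14118262e+00  1.03566176e-03 -2.82143560e+00] [ 0.51399334  0.6146242  -2.1712896 ] 11.431278169982717 [ 1.58953245  0.01113094 -1.33045628  1.89486704  0.01118265  1.24300381
  2.1464549 ]
[664.11278231 -49.16249859   0.        ]
(array([-0.228 ,  0.0171,  0.004 ]), array([-2.000e-04,  1.100e-03,  3.516e-01]))
```

Run:
```python
from lk import *
print(rel([661.9,-50.9,96],[np.pi,0,np.radians(178.2)]))
```

```text
(array([-0.2266,  0.017 ,  0.088 ]), array([-2.000e-04,  1.100e-03,  3.516e-01]))
```

arm_command(commands="-0.2265 0.017 0 0 0.001 0.3515 0;-0.2265 0.017 0 0 0.001 0.3515 0;-0.2265 0.017 0 0 0.001 0.3515 0;-0.2265 0.017 0 0 0.001 0.3515 0;-0.2265 0.017 0 0 0.001 0.3515 0;-0.2265 0.017 0 0 0.001 0.3515 0;-0.2265 0.017 0 0 0.001 0.3515 0;-0.2265 0.017 0.03 0 0.001 0.3515 0;-0.2265 0.017 0.06 0 0.001 0.3515 0;-0.2265 0.017 0.088 0 0.001 0.3515 0;-0.2265 0.017 0.088 0 0.001 0.3515 0;-0.2265 0.017 0.088 0 0.001 0.3515 0;-0.2265 0.017 0.088 0 0.001 0.3515 0;-0.2265 0.017 0.088 0 0.001 0.3515 0;-0.2265 0.017 0.088 0 0.001 0.3515 0")

```text
time_s: 25.73
tool_pos: [663.8, -50.2, 99.1]
ee_rot: [3.141, 0.004, 3.111]
force: [0.2, 0.9, -1.9]
width: 11.6
```

Run:
```python
from lk import *
f=grab("wrist","w15")
s=observe();print(s['tool_pos'],s['ee_rot'],s['force'],s['width'])
print(rel([661.9,-50.9,62],[np.pi,0,np.radians(178.2)]))
```

```text
[663.62477739 -50.39211943  98.99196975] [3.14119127 0.0041758  3.11064269] [ 0.55244303 -0.77648609 -2.05685148] 11.507970693431218
(array([ 0.0019, -0.0006,  0.037 ]), array([0.0004, 0.0042, 0.0005]))
```

View pics/w15.png

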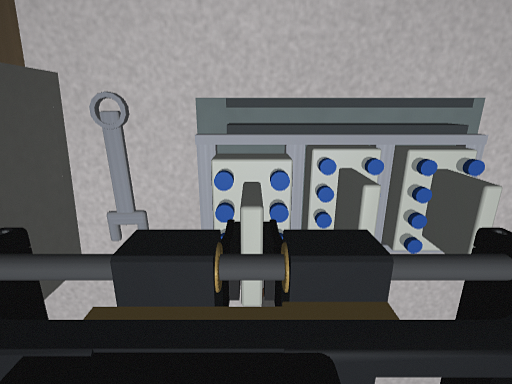

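arm_command(commands="0.002 -0.0005 0.015 0 0.004 0 0;0.002 -0.0005 0.015 0 0.004 0 0;0.002 -0.0005 0.015 0 0.004 0 0;0.002 -0.0005 0.015 0 0.004 0 0;0.002 -0.0005 0.02 0 0.004 0 0;0.002 -0.0005 0.024 0 0.004 0 0;0.002 -0.0005 0.028 0 0.004 0 0;0.002 -0.0005 0.032 0 0.004 0 0;0.002 -0.0005 0.036 0 0.004 0 0;0.002 -0.0005 0.037 0 0.004 0 0;0.002 -0.0005 0.037 0 0.004 0 0")

```text
time_s: 26.7
tool_pos: [660.8, -50.6, 62.7]
ee_rot: [-3.141, -0.002, 3.111]
force: [-5.9, -0.5, 13.3]
width: 11.8
```

Run:
```python
from lk import *
s=observe();print(s['tool_pos'],s['ee_rot'],s['force'],s['width'])
```

```text
[660.84679381 -50.63603881  62.65226474] [-3.14103854e+00 -2.40521272e-03  3.11099717e+00] [-5.94793272 -0.49535834 13.27461633] 11.848133760375084
```

arm_command(commands="0 0 0 0 0 0 0.3;0 0 0 0 0 0 0.45;0 0 0 0 0 0 0.45;0 0 0 0 0 0 0.45;0 0 0 0 0 0 0.45;0 0 -0.04 0 0 0 0.45;0 0 -0.08 0 0 0 0.45;0 0 -0.12 0 0 0 0.45;0 0 -0.14 0 0 0 0.6;0 0 -0.14 0 0 0 0.7;0 0 -0.14 0 0 0 0.7")

```text
time_s: 27.62
tool_pos: [661.8, -50.6, 201.5]
ee_rot: [3.141, -0.0, 3.111]
force: [-0.0, -0.3, -0.6]
width: 51.8
```

Run:
```python
from lk import *
s=observe();print(s['tool_pos'],s['ee_rot'],s['force'],s['width'],s['qpos'])
f=grab("side","s16"); P=pts(f)
for r,st,c in loc.cl(P,74,96): 
    if 300<c[0]<720 and -200<c[1]<350: print(np.round(r[0],1),np.round(r[1],1),r[2],c.round(1))
cv2.imwrite("pics/s16c.png",cv2.resize(f["frame"][120:280,130:330,::-1],None,fx=3.5,fy=3.5,interpolation=cv2.INTER_CUBIC))
for n in("top","side"):
    f=grab(n,"t16" if n=="top" else None); P=pts(f); Q=P
    for r,st,c in loc.cl(P,40,56):
        if min(r[1])>25 and max(r[1])<60 and 300<c[0]<600: print(n,np.round(r[0],1),np.round(r[1],1),r[2],st[:2],c.round(1))
```

```text
[661.77145461 -50.63880119 201.46569085] [ 3.14113709e+00 -2.77387857e-05  3.11098968e+00] [-0.03365457 -0.2849494  -0.60893606] 51.82710126877854 [ 0.76243469  0.57106106 -1.05647422  1.41529761  0.49426339  1.43788864
  1.25200696]
[661.8 -50.1] [14.6 60.8] 89.68888854980469 [660.6 -46.9  86.9]
[663.9  26.6] [15.6 60.6] 88.47830963134766 [662.7  29.7  87.7]
[667.5 102.9] [14.5 59.4] 86.85197448730469 [665.  106.4  87.6]
top [458.5 207.2] [32.  46.5] 12.999762535095215 [187 215] [458.8 206.4  48.1]
top [457.  -29.9] [45.5 31.7] 73.38729095458984 [264 216] [455.9 -30.9  48.4]
side [455.3 -32.3] [47.1 32.6] 75.52040100097656 [256 190] [454.3 -29.9  47. ]
side [457.3 204.5] [32.6 47.5] 13.799814224243164 [221 252] [455.8 207.5  47.9]
```

View pics/s16c.png

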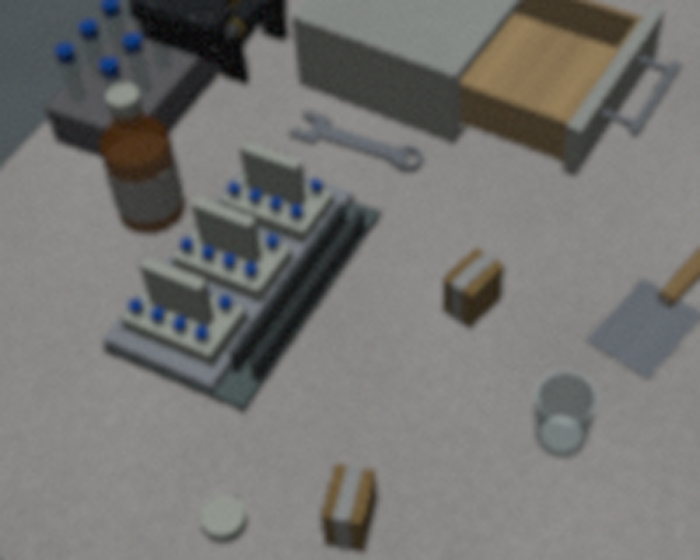

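View pics/t16.png

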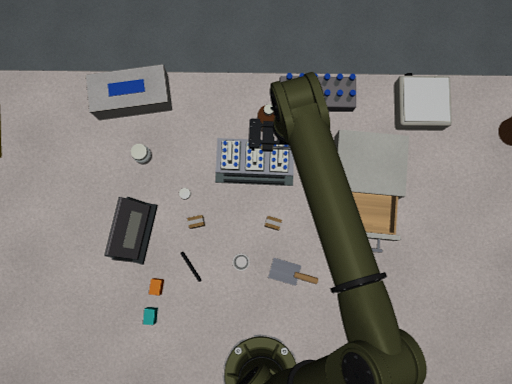

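Run:
```python
from lk import *
print(rel([456,-31,150],[np.pi,0,np.radians(74)]))
# drawer geometry from first top
f=dict(np.load("pics/top0.npz")); P=pts(f); z=P[...,2]
for n in("top0","side0"):
    f=dict(np.load(f"pics/{n}.npz")); P=pts(f); z=P[...,2]
    a=np.radians(-4.8); ex=np.array([np.cos(a),np.sin(a)]); ey=np.array([-ex[1],ex[0]])
    O=np.array([495.,-323.]); D=(P[...,:2]-O); u=D@ex; v=D@ey
    for nm,(zl,zh),(ul,uh),(vl,vh) in (("floor",(17,27),(-80,60),(-80,80)),("walls",(60,72),(-60,40),(-110,110)),("front",(74,82),(-130,-50),(-60,60)),("cab",(86,96),(20,140),(-130,130)),("handle",(45,60),(-150,-105),(-70,70))):
        m=(z>zl)&(z<zh)&(u>ul)&(u<uh)&(v>vl)&(v<vh); 
        if m.sum()>5: print(n,nm,m.sum(),'u',np.percentile(u[m],[1,50,99]).round(1),'v',np.percentile(v[m],[1,50,99]).round(1))
```

```text
(array([0.2044, 0.0139, 0.0494]), array([-0.0044, -0.0043,  1.8194]))
top0 floor 1619 u [-55.3  -0.2  56.7] v [-71.4   3.8  78.4]
top0 walls 168 u [-59.4 -11.3  39.1] v [-78.5 -69.2 103. ]
top0 front 173 u [-81.3 -73.6 -66.3] v [-57.7  -0.3  58. ]
top0 cab 1918 u [ 49.4  94.  139.2] v [-90.   13.2 116. ]
top0 handle 136 u [-121.4 -115.7 -106.1] v [-40.9  15.7  68.3]
side0 floor 651 u [-42.    7.1  59.1] v [-75.4 -12.8  46.2]
side0 walls 150 u [-59.2 -13.3  37.7] v [-83.7  93.6 102.8]
side0 front 102 u [-82.2 -75.  -66.7] v [-57.9   1.2  57.9]
side0 cab 1003 u [ 48.4  92.6 139. ] v [-93.5  19.2 115. ]
side0 handle 86 u [-122.6 -117.4 -105.3] v [-43.2  18.2  66.6]
```

arm_command(commands="0.204 0.014 0.049 0 0 1.82 0.7;0.204 0.014 0.049 0 0 1.82 0.7;0.204 0.014 0.049 0 0 1.82 0.7;0.204 0.014 0.049 0 0 1.82 0.7;0.204 0.014 0.049 0 0 1.82 0.7;0.204 0.014 0.049 0 0 1.82 0.7;0.204 0.014 0.049 0 0 1.82 0.7;0.204 0.014 0.049 0 0 1.82 0.7;0.204 0.014 0.049 0 0 1.82 0.7;0.204 0.014 0.049 0 0 1.82 0.7;0.204 0.014 0.049 0 0 1.82 0.7;0.204 0.014 0.049 0 0 1.82 0.7;0.204 0.014 0.049 0 0 1.82 0.7;0.204 0.014 0.049 0 0 1.82 0.7;0.204 0.014 0.049 0 0 1.82 0.7;0.204 0.014 0.049 0 0 1.82 0.7;0.204 0.014 0.049 0 0 1.82 0.7;0.204 0.014 0.049 0 0 1.82 0.7")

```text
time_s: 29.27
tool_pos: [456.9, -30.6, 151.1]
ee_rot: [-3.138, -0.0, 1.293]
force: [0.1, 0.8, 0.3]
width: 60.5
```

Run:
```python
from lk import *
s=observe();print(s['tool_pos'],s['ee_rot'],s['force'],s['width'],s['qpos'])
f=grab("wrist","w17"); P=pts(f); 
for r,st,c in loc.cl(P,42,54):
    print(np.round(r[0],1),np.round(r[1],1),round(r[2],2),c.round(1))
```

```text
[456.94909838 -30.61094639 151.12442634] [-3.13779166e+00 -3.75679171e-04  1.29292239e+00] [0.08363865 0.77205796 0.3106522 ] 60.50026008754422 [ 1.18848994e+00 -1.44493924e-03 -1.15738098e+00  1.96649766e+00
 -2.83011704e-03  1.17927099e+00 -2.45676821e-01]
[632.4  83.2] [ 7.9 12.8] 60.72 [630.6  83.5  49.5]
[652.7  80.4] [2.9 9.3] 60.86 [652.   80.2  47.3]
[695.3  43.3] [12.  10.3] 84.97 [694.3  43.3  49.4]
[675.6  43.8] [12.1 13.1] 84.48 [673.7  43.8  49.6]
[653.5  44.5] [12.8 12.8] 32.11 [651.9  44.5  49.7]
[631.7  45.2] [12.9 12. ] 2.21 [630.1  45.2  49.6]
[635.3  27.5] [12.2  4.1] 77.47 [634.5  27.2  47.7]
[694.5   7.5] [12.3 10.8] 82.01 [693.5   7.9  49.3]
[674.9   7.7] [12.1 13.4] 72.59 [672.8   8.3  49.5]
[652.1   8.6] [11.9 12.7] 68.87 [650.6   8.9  49.6]
[630.7   9.3] [12.6 12. ] 20.38 [629.3   9.5  49.7]
[353.1  61.8] [44.2 14.2] 84.02 [357.5  61.3  48.4]
[325.8  65.4] [42.3 26. ] 83.16 [318.3  68.1  48.3]
[692.5 -32.9] [12.1 10.7] 86.21 [691.5 -32.3  49.5]
[672.  -32.5] [11.8 13.3] 73.41 [670.3 -31.8  49.5]
[649.9 -31.6] [12.2 12.9] 46.08 [648.5 -31.2  49.7]
[628.1 -30.9] [12.7 12. ] 6.15 [626.8 -30.4  49.6]
[659.2 -44.4] [60.  11.2] 8.99 [649.9 -44.3  48.2]
[692.4 -74.2] [2.4 7.6] 84.96 [692.4 -73.6  50. ]
[455.1 -32. ] [46.4 31.9] 74.93 [455.6 -30.8  47.9]
[647.7 -69.6] [ 7.5 12.9] 58.29 [645.8 -68.7  49.4]
[671.4 -73.3] [2.2 7.5] 89.44 [671.5 -73.3  50.1]
[627.  -67.1] [12.  13.2] 27.12 [625.9 -66.1  49.6]
```

View pics/w17.png

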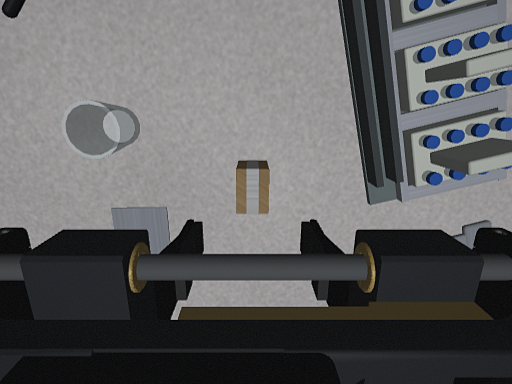

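arm_command(commands="-0.001 -0.001 0.036 -0.003 0 0 0.7;-0.001 -0.001 0.072 -0.003 0 0 0.7;-0.001 -0.001 0.108 -0.003 0 0 0.7;-0.001 -0.001 0.125 -0.003 0 0 0.7;-0.001 -0.001 0.137 -0.003 0 0 0.7;-0.001 -0.001 0.137 -0.003 0 0 0.7;-0.001 -0.001 0.137 -0.003 0 0 0.7;-0.001 -0.001 0.137 -0.003 0 0 0;-0.001 -0.001 0.137 -0.003 0 0 0;-0.001 -0.001 0.137 -0.003 0 0 0;-0.001 -0.001 0.137 -0.003 0 0 0;-0.001 -0.001 0.137 -0.003 0 0 0;-0.001 -0.001 0.137 -0.003 0 0 0", squeeze=12)

```text
time_s: 30.4
tool_pos: [456.2, -31.4, 15.1]
ee_rot: [3.14, 0.0, 1.291]
force: [-0.6, -0.6, 1.4]
width: 31.9
```

arm_command(commands="0 0 -0.02 0 0 0 0;0 0 -0.05 0 0 0 0;0 0 -0.08 0 0 0 0;0 0 -0.11 0 0 0 0;0 0 -0.14 0 0 0 0;0 0 -0.14 0 0 0 0;0 0 -0.14 0 0 0 0")

```text
time_s: 30.98
tool_pos: [456.9, -31.9, 156.0]
ee_rot: [3.137, 0.003, 1.29]
force: [-0.4, 0.1, -1.6]
width: 32.0
```

Run:
```python
from lk import *
s=observe();print(s['tool_pos'],s['ee_rot'],s['force'],s['width'])
print(rel([491.1,-273.8,150],[np.pi,0,np.radians(-4.8)]))
```

```text
[456.86685304 -31.93214542 155.97316217] [3.13749074e+00 2.64487190e-03 1.29004230e+00] [-0.38887956  0.10752137 -1.59600663] 32.03400656671462
(array([-0.2229,  0.0999,  0.007 ]), array([ 5.3000e-03, -6.0000e-04,  1.3738e+00]))
```

arm_command(commands="-0.223 0.1 0 0 0 1.374 0;-0.223 0.1 0 0 0 1.374 0;-0.223 0.1 0 0 0 1.374 0;-0.223 0.1 0 0 0 1.374 0;-0.223 0.1 0 0 0 1.374 0;-0.223 0.1 0 0 0 1.374 0;-0.223 0.1 0 0 0 1.374 0;-0.223 0.1 0 0 0 1.374 0;-0.223 0.1 0 0 0 1.374 0;-0.223 0.1 0 0 0 1.374 0;-0.223 0.1 0 0 0 1.374 0;-0.223 0.1 0 0 0 1.374 0;-0.223 0.1 0 0 0 1.374 0;-0.223 0.1 0 0 0 1.374 0;-0.223 0.1 0 0 0 1.374 0;-0.223 0.1 0 0 0 1.374 0")

```text
time_s: 32.32
tool_pos: [490.2, -273.0, 154.3]
ee_rot: [-3.141, 0.0, -0.082]
force: [-0.9, -0.7, -0.5]
width: 31.6
```

Run:
```python
from lk import *
s=observe();print(s['tool_pos'],s['ee_rot'],s['force'],s['width'],s['qpos'])
grab("side","s18"); grab("wrist","w18")
print(rel([491.1,-273.8,39],[np.pi,0,np.radians(-4.8)]))
```

```text
[ 490.21113193 -272.96513997  154.33439266] [-3.14112934e+00  1.12945414e-04 -8.15234637e-02] [-0.89397739 -0.74634086 -0.45040934] 31.621181488501044 [ 1.19943718  0.27643842 -0.85170072  1.7406108   0.2196604   1.22432223
 -1.36107757]
(array([0.0008, 0.0006, 0.1156]), array([-0.0001, -0.0003,  0.0015]))
```

View pics/s18.png

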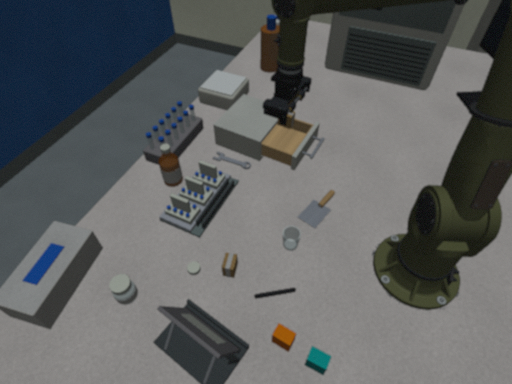

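View pics/w18.png

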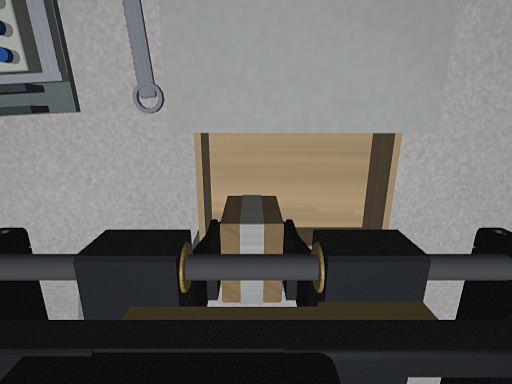

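arm_command(commands="0.001 0.001 0.03 0 0 0 0;0.001 0.001 0.06 0 0 0 0;0.001 0.001 0.085 0 0 0 0;0.001 0.001 0.1 0 0 0 0;0.001 0.001 0.108 0 0 0 0;0.001 0.001 0.113 0 0 0 0;0.001 0.001 0.1155 0 0 0 0;0.001 0.001 0.1155 0 0 0 0;0.001 0.001 0.1155 0 0 0 0")

```text
time_s: 33.17
tool_pos: [492.1, -274.6, 40.2]
ee_rot: [3.141, -0.002, -0.083]
force: [0.1, -0.1, -0.6]
width: 32.1
```

Run:
```python
from lk import *
s=observe();print(s['tool_pos'],s['ee_rot'],s['force'],s['width'])
```

```text
[ 492.08726464 -274.57536879   40.24091224] [ 3.14069161e+00 -1.90618700e-03 -8.29634260e-02] [ 0.11206939 -0.12374366 -0.55171153] 32.089965648689514
```

arm_command(commands="0 0 0.002 0 0 0 0;0 0 0.0025 0 0 0 0;0 0 0.0025 0 0 0 0;0 0 0.0025 0 0 0 0.45;0 0 0.0025 0 0 0 0.52;0 0 0.0025 0 0 0 0.52;0 0 0.0025 0 0 0 0.52;0 0 0.0025 0 0 0 0.52")

```text
time_s: 33.83
tool_pos: [491.3, -274.2, 36.7]
ee_rot: [-3.142, -0.0, -0.083]
force: [1.1, -0.7, -0.6]
width: 44.8
```

arm_command(commands="0 0 -0.02 0 0 0 0.52;0 0 -0.05 0 0 0 0.52;0 0 -0.08 0 0 0 0.52;0 0 -0.11 0 0 0 0.52;0 0 -0.13 0 0 0 0.6;0 0 -0.13 0 0 0 0.7;0 0 -0.13 0 0 0 0.7")

```text
time_s: 34.42
tool_pos: [491.9, -274.6, 167.9]
ee_rot: [3.14, -0.002, -0.083]
force: [-0.8, 0.0, 0.0]
width: 56.8
```

Run:
```python
from lk import *
s=observe();print(s['tool_pos'],s['ee_rot'],s['force'],s['width'])
grab("wrist","w19")
for n in("top","side"):
    f=grab(n,n+"19"); P=pts(f); Q=P
    for r,st,c in loc.cl(P,40,56):
        if min(r[1])>25 and max(r[1])<60 and 300<c[0]<600: print(n,np.round(r[0],1),np.round(r[1],1),r[2],st[:2],c.round(1))
print(rel([457.8,206,190],[np.pi,0,np.radians(103.3)]))
```

```text
[ 491.94767695 -274.56852448  167.88002478] [ 3.13987553e+00 -2.36396602e-03 -8.31102098e-02] [-0.76971576  0.03129875  0.0098245 ] 56.81897236702057
top [458.3 207. ] [32.2 46.3] 14.65047550201416 [187 215] [458.8 206.4  48.9]
side [457.3 204.7] [32.6 48.6] 12.992033958435059 [221 252] [456.2 207.   47.7]
(array([-0.0722, -0.4756, -0.024 ]), array([-2.500e-03,  2.000e-04, -1.886e+00]))
```

View pics/w19.png

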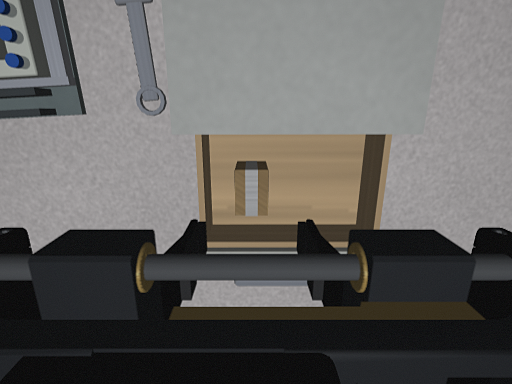

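arm_command(commands="-0.072 -0.4755 -0.024 0 0 -1.886 0.7;-0.072 -0.4755 -0.024 0 0 -1.886 0.7;-0.072 -0.4755 -0.024 0 0 -1.886 0.7;-0.072 -0.4755 -0.024 0 0 -1.886 0.7;-0.072 -0.4755 -0.024 0 0 -1.886 0.7;-0.072 -0.4755 -0.024 0 0 -1.886 0.7;-0.072 -0.4755 -0.024 0 0 -1.886 0.7;-0.072 -0.4755 -0.024 0 0 -1.886 0.7;-0.072 -0.4755 -0.024 0 0 -1.886 0.7;-0.072 -0.4755 -0.024 0 0 -1.886 0.7;-0.072 -0.4755 -0.024 0 0 -1.886 0.7;-0.072 -0.4755 -0.024 0 0 -1.886 0.7;-0.072 -0.4755 -0.024 0 0 -1.886 0.7;-0.072 -0.4755 -0.024 0 0 -1.886 0.7;-0.072 -0.4755 -0.024 0 0 -1.886 0.7;-0.072 -0.4755 -0.024 0 0 -1.886 0.7;-0.072 -0.4755 -0.024 0 0 -1.886 0.7;-0.072 -0.4755 -0.024 0 0 -1.886 0.7;-0.072 -0.4755 -0.024 0 0 -1.886 0.7")

```text
time_s: 36.15
tool_pos: [458.8, 205.4, 190.4]
ee_rot: [-3.141, 0.0, 1.8]
force: [0.3, 0.8, -0.0]
width: 61.0
```

Run:
```python
from lk import *
s=observe();print(s['tool_pos'],s['ee_rot'],s['force'],s['width'],s['qpos'])
f=grab("wrist","w20"); P=pts(f); 
for r,st,c in loc.cl(P,42,54):
    if min(r[1])>25: print(np.round(r[0],1),np.round(r[1],1),round(r[2],2),c.round(1))
```

```text
[458.79713659 205.35065065 190.40268365] [-3.14146557e+00  1.12778991e-04  1.80045600e+00] [ 0.32546046  0.84064257 -0.04224023] 60.99530664391399 [ 0.76325919  0.19718112 -1.33819044  1.82118917  0.2003793   1.28014136
 -0.39901469]
[257.8 321.4] [32.  47.9] 82.79 [260.3 320.8  47.9]
[655.8 375.6] [30.1 52.5] 25.36 [646.9 372.1  45.8]
[456.4 205.1] [31.6 46.5] 12.47 [456.2 206.7  47.9]
```

View pics/w20.png

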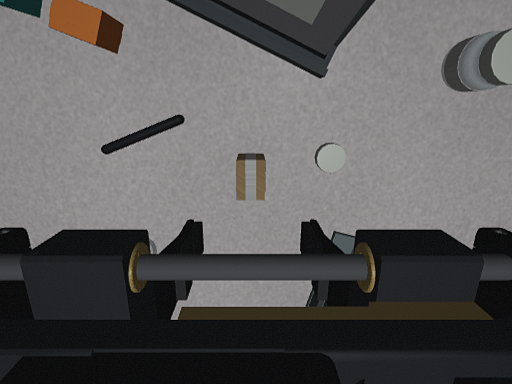

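arm_command(commands="0 -0.0015 0.038 0 0 0 0.7;0 -0.0015 0.076 0 0 0 0.7;0 -0.0015 0.114 0 0 0 0.7;0 -0.0015 0.145 0 0 0 0.7;0 -0.0015 0.165 0 0 0 0.7;0 -0.0015 0.176 0 0 0 0.7;0 -0.0015 0.176 0 0 0 0.7;0 -0.0015 0.176 0 0 0 0.7;0 -0.0015 0.176 0 0 0 0;0 -0.0015 0.176 0 0 0 0;0 -0.0015 0.176 0 0 0 0;0 -0.0015 0.176 0 0 0 0;0 -0.0015 0.176 0 0 0 0;0 -0.0015 0.176 0 0 0 0")

```text
time_s: 37.37
tool_pos: [457.8, 205.2, 15.1]
ee_rot: [3.141, 0.0, 1.803]
force: [0.0, -0.2, 2.4]
width: 31.8
```

arm_command(commands="0 0 -0.02 0 0 0 0;0 0 -0.05 0 0 0 0;0 0 -0.08 0 0 0 0;0 0 -0.11 0 0 0 0;0 0 -0.14 0 0 0 0;0 0 -0.14 0 0 0 0;0 0 -0.14 0 0 0 0")

```text
time_s: 37.95
tool_pos: [458.6, 205.4, 156.0]
ee_rot: [3.138, 0.001, 1.802]
force: [0.1, -0.7, -1.1]
width: 31.6
```

Run:
```python
from lk import *
s=observe();print(s['tool_pos'],s['ee_rot'],s['force'],s['width'])
print(rel([485.1,-345.6,156],[np.pi,0,np.radians(-4.8)]))
f=grab("top","t21"); P=pts(f)
a=np.radians(-4.8); ex=np.array([np.cos(a),np.sin(a)]); ey=np.array([-ex[1],ex[0]]);z=P[...,2]
D=P[...,:2]-np.array([495.,-323.]); u=D@ex; v=D@ey
for nm,(zl,zh),(ul,uh),(vl,vh) in (("front",(74,82),(-130,-50),(-60,60)),("cab",(86,96),(20,140),(-130,130)),("handle",(45,60),(-150,-105),(-70,70)),("carton",(62,76),(-60,40),(-60,80))):
    m=(z>zl)&(z<zh)&(u>ul)&(u<uh)&(v>vl)&(v<vh); print(nm,m.sum(),'u',np.percentile(u[m],[1,50,99]).round(1),'v',np.percentile(v[m],[1,50,99]).round(1))
```

```text
[458.55263645 205.41752663 155.96449431] [3.13803972e+00 1.33625093e-03 1.80229691e+00] [ 0.13843712 -0.72992549 -1.09397133] 31.611824305988584
(array([-5.424e-01, -1.006e-01,  3.000e-04]), array([ 0.0037, -0.0024,  1.8861]))
front 175 u [-81.3 -73.7 -66. ] v [-57.1  -0.4  58.3]
cab 1932 u [ 49.6  93.8 138.9] v [-90.5  13.1 116. ]
handle 127 u [-121.6 -115.9 -106.2] v [-41.3  12.5  69. ]
carton 170 u [-8.2 14.5 37.3] v [25.6 41.9 58.5]
```

View pics/t21.png

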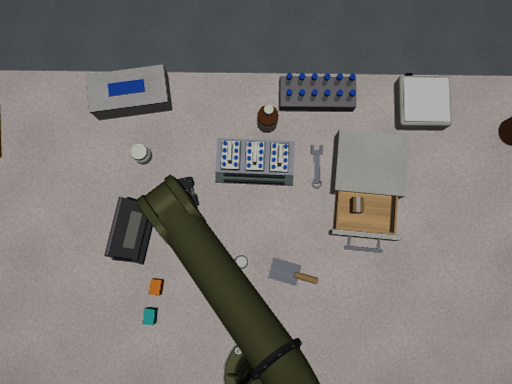

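arm_command(commands="-0.5425 -0.1005 0 0 0 1.886 0;-0.5425 -0.1005 0 0 0 1.886 0;-0.5425 -0.1005 0 0 0 1.886 0;-0.5425 -0.1005 0 0 0 1.886 0;-0.5425 -0.1005 0 0 0 1.886 0;-0.5425 -0.1005 0 0 0 1.886 0;-0.5425 -0.1005 0 0 0 1.886 0;-0.5425 -0.1005 0 0 0 1.886 0;-0.5425 -0.1005 0 0 0 1.886 0;-0.5425 -0.1005 0 0 0 1.886 0;-0.5425 -0.1005 0 0 0 1.886 0;-0.5425 -0.1005 0 0 0 1.886 0;-0.5425 -0.1005 0 0 0 1.886 0;-0.5425 -0.1005 0 0 0 1.886 0;-0.5425 -0.1005 0 0 0 1.886 0;-0.5425 -0.1005 0 0 0 1.886 0;-0.5425 -0.1005 0 0 0 1.886 0;-0.5425 -0.1005 0 0 0 1.886 0;-0.5425 -0.1005 0 0 0 1.886 0;-0.5425 -0.1005 0 0 0 1.886 0")

```text
time_s: 39.67
tool_pos: [484.6, -345.0, 154.6]
ee_rot: [3.142, 0.0, -0.08]
force: [-0.8, -0.2, -1.1]
width: 31.7
```

Run:
```python
from lk import *
s=observe();print(s['tool_pos'],s['ee_rot'],s['force'],s['width'],s['qpos'])
grab("wrist","w22")
print(rel([485.1,-345.6,39],[np.pi,0,np.radians(-4.8)]))
```

```text
[ 484.58522636 -344.97511064  154.58352286] [ 3.14154326e+00  2.39106133e-06 -8.02876104e-02] [-0.79367581 -0.19237918 -1.11993663] 31.72932679707012 [ 1.20767261  0.33712086 -0.7650935   1.66041926  0.24446708  1.24283808
 -1.25978758]
(array([0.0005, 0.0003, 0.1157]), array([ 0.0002, -0.0003,  0.0028]))
```

View pics/w22.png

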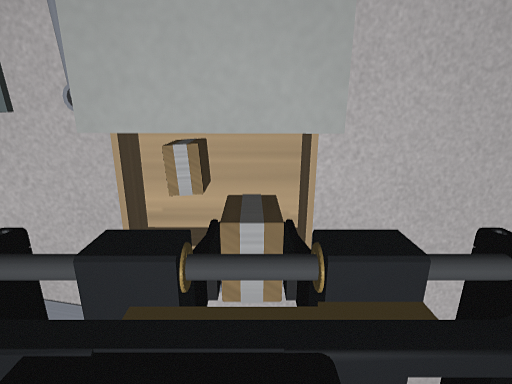

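arm_command(commands="0.0005 0 0.03 0 0 0 0;0.0005 0 0.06 0 0 0 0;0.0005 0 0.085 0 0 0 0;0.0005 0 0.1 0 0 0 0;0.0005 0 0.108 0 0 0 0;0.0005 0 0.114 0 0 0 0;0.0005 0 0.118 0 0 0 0;0.0005 0 0.118 0 0 0 0;0.0005 0 0.118 0 0 0 0;0.0005 0 0.118 0 0 0 0")

```text
time_s: 40.55
tool_pos: [485.6, -346.3, 37.6]
ee_rot: [3.141, -0.002, -0.083]
force: [-0.4, -0.4, 0.4]
width: 31.8
```

Run:
```python
from lk import *
s=observe();print(s['tool_pos'],s['ee_rot'],s['force'],s['width'])
```

```text
[ 485.62025292 -346.28308115   37.64248725] [ 3.14053775e+00 -1.62844004e-03 -8.29671855e-02] [-0.35776067 -0.4369696   0.3622995 ] 31.753253634215252
```

arm_command(commands="0 0 0 0 0 0 0.4;0 0 0 0 0 0 0.5;0 0 0 0 0 0 0.52;0 0 0 0 0 0 0.52;0 0 0 0 0 0 0.52;0 0 -0.03 0 0 0 0.52;0 0 -0.06 0 0 0 0.52;0 0 -0.1 0 0 0 0.52;0 0 -0.13 0 0 0 0.52;0 0 -0.13 0 0 0 0.4;0 0 -0.13 0 0 0 0.2")

```text
time_s: 41.47
tool_pos: [486.3, -346.5, 169.0]
ee_rot: [3.139, -0.004, -0.083]
force: [-0.1, -0.2, 0.2]
width: 38.2
```

Run:
```python
from lk import *
s=observe();print(s['tool_pos'],s['ee_rot'],s['force'],s['width'])
f=grab("wrist","w23"); 
for n in("top","side"): grab(n,n+"23")
```

```text
[ 486.27761501 -346.53321491  169.02379284] [ 3.13866539 -0.00385346 -0.08307384] [-0.11293066 -0.20677226  0.24419496] 38.239442189217655
```

View pics/w23.png

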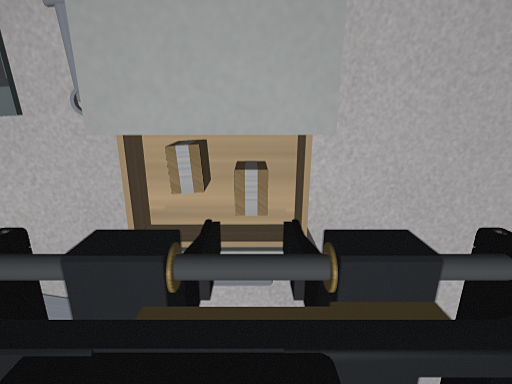

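View pics/side23.png

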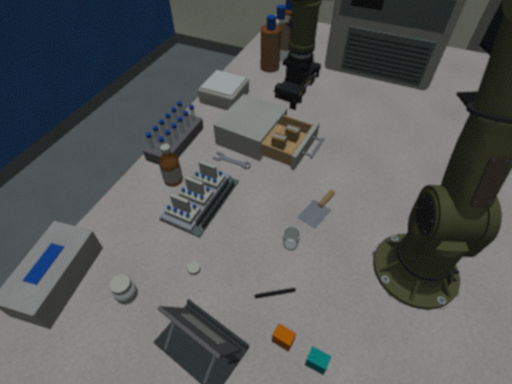

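Run:
```python
from lk import *
print(rel([346.6,-297.8,150],[np.pi,0,np.radians(-4.8)]))
```

```text
(array([-0.1409, -0.0361,  0.0155]), array([-0.0012,  0.0018,  0.0006]))
```

arm_command(commands="-0.141 -0.036 0.015 0 0 0 0;-0.141 -0.036 0.015 0 0 0 0;-0.141 -0.036 0.015 0 0 0 0;-0.141 -0.036 0.015 0 0 0 0;-0.141 -0.036 0.015 0 0 0 0;-0.141 -0.036 0.015 0 0 0 0;-0.141 -0.036 0.015 0 0 0 0;-0.141 -0.036 0.015 0 0 0 0;-0.141 -0.036 0.015 0 0 0 0;-0.141 -0.036 0.05 0 0 0 0;-0.141 -0.036 0.085 0 0 0 0;-0.141 -0.036 0.11 0 0 0 0;-0.141 -0.036 0.125 0 0 0 0;-0.141 -0.036 0.125 0 0 0 0;-0.141 -0.036 0.125 0 0 0 0")

```text
time_s: 42.87
tool_pos: [348.1, -297.5, 41.2]
ee_rot: [-3.139, -0.0, -0.082]
force: [0.5, -0.7, 0.3]
width: 0.7
```

Run:
```python
from lk import *
s=observe();print(s['tool_pos'],s['ee_rot'],s['force'],s['width'],s['qpos'])
grab("side","s24");grab("top","t24");grab("wrist","w24")
```

```text
[ 348.09811268 -297.48030671   41.18012127] [-3.13896369e+00 -7.08540655e-05 -8.17545873e-02] [ 0.46446757 -0.71819802  0.25141776] 0.6721901980516448 [ 1.39595281  0.15900668 -0.78109039  2.08726786  0.13498914  0.94657159
 -1.11069823]
```

View pics/w24.png

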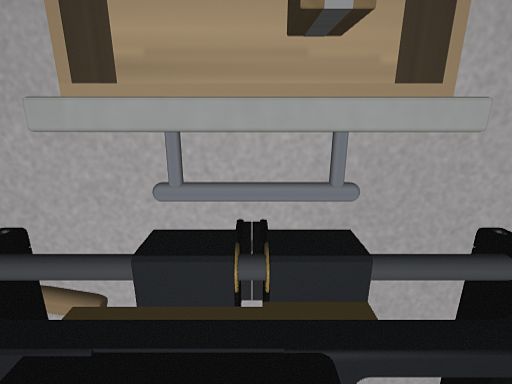

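View pics/s24.png

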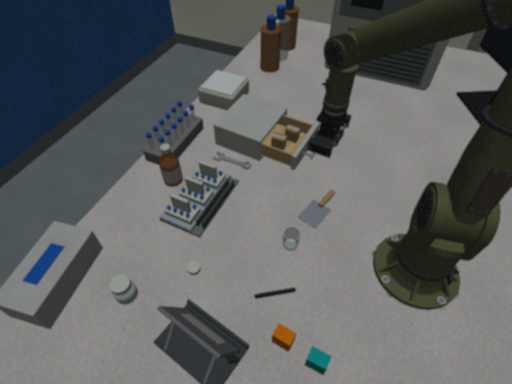

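arm_command(commands="0.007 0 0 0 0 0 0;0.014 0 0 0 0 0 0;0.02 0 0 0 0 0 0;0.026 0 0 0 0 0 0;0.032 0 0 0 0 0 0;0.038 0 0 0 0 0 0;0.044 0 0 0 0 0 0;0.05 0 0 0 0 0 0;0.056 0 0 0 0 0 0;0.062 0 0 0 0 0 0;0.068 0 0 0 0 0 0;0.074 0 0 0 0 0 0;0.08 0 0 0 0 0 0;0.086 0 0 0 0 0 0;0.092 0 0 0 0 0 0;0.098 0 0 0 0 0 0;0.104 0 0 0 0 0 0;0.11 0 0 0 0 0 0;0.115 0 0 0 0 0 0;0.118 0 0 0 0 0 0")

```text
time_s: 44.68
tool_pos: [466.0, -307.9, 41.7]
ee_rot: [-3.141, -0.001, -0.083]
force: [-0.5, -1.2, 0.3]
width: 0.5
```

```bash
cat > dr.py <<'E'
from lk import *
s=observe();print(s['tool_pos'],s['ee_rot'],s['force'],s['width'])
a=np.radians(-4.8); ex=np.array([np.cos(a),np.sin(a)]); ey=np.array([-ex[1],ex[0]])
for n in ("top","side"):
    P=pts(grab(n)); z=P[...,2]
    D=P[...,:2]-np.array([495.,-323.]); u=D@ex; v=D@ey
    for lo,hi in((-60,-10),(30,90)):
        m=(z>70)&(z<82)&(u>-130)&(u<48)&(v>lo)&(v<hi)
        if m.sum()>5: print(n,'front panel u',np.percentile(u[m],[2,50,98]).round(1),m.sum())
print('tool u',(s['tool_pos'][:2]-np.array([495.,-323.]))@ex)
E
python3 dr.py
```

```text
[ 465.98020282 -307.93696234   41.66008848] [-3.14134852e+00 -8.51749928e-04 -8.26455312e-02] [-0.49290752 -1.24570217  0.31374687] 0.4883552925020007
top front panel u [21.4 28.6 40.6] 100
side front panel u [20.7 29.2 37.9] 39
tool u -30.178463170480754
```

arm_command(commands="0.003 0 0 0 0 0 0;0.006 0 0 0 0 0 0;0.009 0 0 0 0 0 0;0.011 0 0 0 0 0 0;0.012 0 0 0 0 0 0;0.013 0 0 0 0 0 0;0.013 0 0 0 0 0 0")

```text
time_s: 45.37
tool_pos: [478.3, -309.0, 41.7]
ee_rot: [-3.141, -0.001, -0.083]
force: [-0.3, 0.4, -0.6]
width: 0.3
```

```bash
python3 dr.py
```

```text
[ 478.2917107  -309.02085007   41.67318166] [-3.14145263e+00 -5.61354912e-04 -8.28468304e-02] [-0.31365546  0.42376721 -0.61075807] 0.30500320737753106
top front panel u [33.4 40.6 47.7] 96
side front panel u [32.9 39.9 47.3] 37
tool u -17.81943609761452
```

Not at the stop yet (no reaction force); continue slowly.

arm_command(commands="0.001 0 0 0 0 0 0;0.002 0 0 0 0 0 0;0.003 0 0 0 0 0 0;0.003 0 0 0 0 0 0")

```text
time_s: 45.8
tool_pos: [478.9, -309.4, 41.6]
ee_rot: [-3.141, 0.005, -0.084]
force: [-6.7, 1.6, 5.2]
width: 0.4
```

```bash
python3 dr.py
```

```text
[ 478.85323613 -309.35096102   41.56715803] [-3.14141409  0.00458136 -0.08355383] [-6.71146343  1.56477467  5.21905816] 0.42640641108138944
top front panel u [34.1 41.2 47.6] 87
side front panel u [33.4 40.3 47.3] 35
tool u -17.23225703884094
```

arm_command(commands="0.002 0 0 0 0 0 0;0.003 0 0 0 0 0 0;0.003 0 0 0 0 0 0;0.003 0 0 0 0 0 0")

```text
time_s: 46.23
tool_pos: [479.0, -309.4, 41.3]
ee_rot: [-3.141, 0.01, -0.084]
force: [-13.4, 3.3, 10.9]
width: -0.1
```

```bash
python3 dr.py
```

```text
[ 479.01335413 -309.43866579   41.27749322] [-3.1410138   0.01046595 -0.08427865] [-13.40487502   3.32039409  10.90328594] -0.08252891213573858
top front panel u [34.1 40.9 47.3] 80
side front panel u [34.  40.3 47.6] 33
tool u -17.065361655063676
```

Hard stop: the tool barely moved while the force doubled, so the drawer is shut. Back off and check everything.

arm_command(commands="-0.005 0 0 0 0 0 0;-0.015 0 0 0 0 0 0;-0.03 0 0 0 0 0 0;-0.05 0 0 0 0 0 0;-0.05 0 -0.03 0 0 0 0;-0.05 0 -0.07 0 0 0 0;-0.05 0 -0.11 0 0 0 0;-0.05 0 -0.15 0 0 0 0;-0.05 0 -0.18 0 0 0 0;-0.05 0 -0.18 0 0 0 0;-0.05 0 -0.18 0 0 0 0")

```text
time_s: 47.25
tool_pos: [435.3, -306.3, 223.8]
ee_rot: [3.138, -0.004, -0.083]
force: [-0.6, 0.2, -0.5]
width: 0.0
```

```bash
python3 dr.py
python3 - <<'E'
from stand import *
import loc
from bed import tobed
f=grab("side","s30"); g=grab("top","t30")
for n,fr in(("side",f),("top",g)):
    P=pts(fr)
    for r,st,c in loc.cl(P,75,96):
        if 600<c[0]<720 and -100<c[1]<150: print(n,'web',np.round(tobed(np.r_[r[0],c[2]]),1),np.round(r[1],1),round(r[2],1))
    for r,st,c in loc.cl(P,46,53):
        pass
    d=P-O; Q=np.stack([d@ex,d@ey,d[...,2]],-1)
    for z in range(100,150,6):
        k=(abs(Q[...,2]-z)<3)&(abs(Q[...,1])<90)&(abs(Q[...,0]-20)<50)
        if k.sum()>5: print(n,z,'x',np.percentile(Q[k][:,0],[5,50,95]).round(1),'y',np.percentile(Q[k][:,1],[1,99]).round(1),k.sum())
cv2.imwrite("pics/s30c.png",cv2.resize(f["frame"][80:384,90:330,::-1],None,fx=1.9,fy=1.9,interpolation=cv2.INTER_CUBIC))
E
```

```text
[ 435.3153886  -306.33839069  223.75137978] [ 3.13775357 -0.00436762 -0.08317472] [-0.5690201   0.21181689 -0.53879519] 0.03369389733798078
top front panel u [34.2 40.9 47.6] 76
top front panel u [34.  40.3 47.4] 93
side front panel u [33.  38.8 46.1] 43
side front panel u [33.2 38.8 47.9] 59
tool u -60.869496603543965
side web [ -3.6 -76.6  87.7] [15.9 60.5] 87.6
side web [-1.5 -0.1 88. ] [13.1 61.3] 89.0
side web [-1.7 75.6 87.8] [14.8 59. ] 87.4
side 100 x [ 8.7 10.1 18.3] y [-80.8  86.2] 70
side 106 x [11.2 12.8 14.2] y [-78.   83.6] 62
side 112 x [14.2 15.9 17.8] y [-82.5  83.7] 75
side 118 x [17.  18.5 19.8] y [-77.6  83.7] 63
side 124 x [19.8 21.3 22.8] y [-81.6  83.8] 73
side 130 x [22.7 24.1 26.8] y [-81.4  83.7] 71
side 136 x [26.3 31.5 35.6] y [-82.2  82.7] 404
side 142 x [28.2 30.3 32.9] y [-82.9  78.1] 29
top web [-0.4 77.6 89.5] [12.1 60.5] 88.8
top web [-0.1  0.9 90. ] [11.8 60.9] 87.4
top web [ -2.5 -74.5  90.2] [12.  58.4] 87.4
top 100 x [ 8.7 12.6 19. ] y [-87.   87.4] 90
top 106 x [11.8 15.  19. ] y [-85.3  83.7] 93
top 112 x [14.9 17.9 21.4] y [-81.6  79.7] 89
top 118 x [17.2 20.9 23.7] y [-85.4  77.2] 93
top 124 x [20.  23.8 27.5] y [-83.7  80.7] 98
top 130 x [23.  27.  35.3] y [-85.8  78.9] 94
top 136 x [25.9 31.6 38. ] y [-85.   80.3] 166
top 142 x [28.1 32.3 35.5] y [-84.1  78.2] 71
```

View pics/s30c.png

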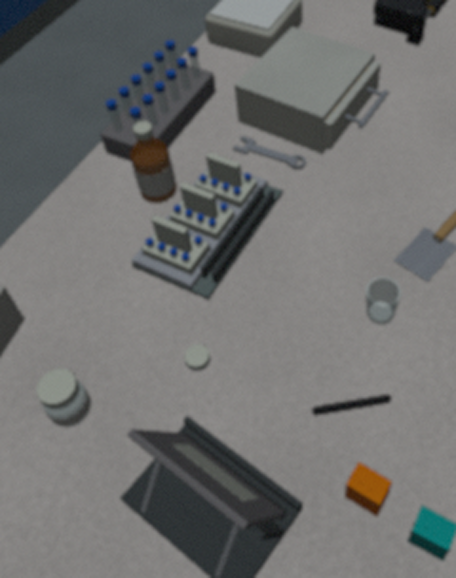

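View pics/t30.png

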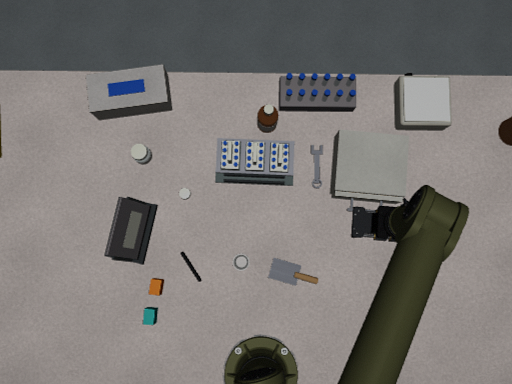

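```bash
python3 -c "
from rig import ticket,observe
print(observe()['time_s']); print(ticket.finish_job())"
```

```text
47.45
the job is handed in; nothing more can be done
None
```

I finished the changeover and handed it in at 47.5 s. The guard went first, then the three trays, then the two brown banded cartons. The drawer was pushed shut last.

**Final checks**
- **Guard:** it leans at about 25° against the backrest. Its foot sits between the lip and the backrest and is centred sideways within a few mm. I worked out the foot position from the visible face, at x of about -22 to -28. I did not see the foot itself.
- **Trays:** there were three, one in each pocket. All the web tops read 88–90 mm above the table and the gripper released at the expected height, so they are flat on the pocket floors.
- **Cartons:** both stood upright in the drawer before I closed it. They are hidden now, so I did not check them again.
- **Drawer:** I pushed it to a hard stop, where the force rose to about 13 N with almost no movement. It stayed there after I backed off.
- **Bottle and jar:** both are standing where they started.

**Oddities and disagreements**
- The first carton shifted about 2 cm inside the drawer after I released it. It stayed upright and inside.
- The cameras disagreed by 1–3 mm.
- The bed's position from the guard's midpoint was about 6 mm off sideways. I used the bed's own edges instead.
- Joint 3 read -1.354 against its -1.38 limit at its closest. It did not pass the limit in any state I read.

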